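Jack up the bench lathe's tail end and hold the handle for the shim

TASK

The lathe's tail foot needs a shim. First, so that it cannot flap when the lathe tips, press the open belt cover on top of the headstock down until its catch snaps and holds it shut; then stand the toe jack at the tail end with its saddle centred under the lift lug (the tongue marked with a raised triangle) and pump the jack's handle until that foot stands 10 to 25 mm clear of the board. Finish with the hand still holding the handle pressed fully down, the lathe carried by the jack alone and everything else on the bench left where it lies.

Things in the scene. Friction and masses are not known exactly. Their poses are not given: they have to be found in the camera images.
- board: white-topped machine board, 260 x 430 mm and 24 to 30 mm high above the bench (fixed). The lathe stands on it, bed along the board's y axis, headstock towards +y, tail end towards -y, operator's side (nearest the robot) towards -x. Origin on the board's centre line; its top face lies 30 mm along z from the origin.
- lathe: grey cast benchtop wood lathe, 13 to 17 kg, 0.5 m long, highest point 0.24 m above the bench. It can only tip about its two headstock-end feet, tail end upward; 25 to 33 N at the lift lug raises it. Axes as the board's; origin on the board's top midway between the headstock feet, 410 mm from the lift point along y.
- belt_cover (a joint): angle in rad of the headstock's belt cover, a grey sheet-metal lid of 112 x 133 mm hinged along its edge farthest from the robot; 0 = shut, grows as the edge nearest the robot rises; starts 0.35 to 0.65 open. Stiff hinge: it stays where it is left. It meets its ball catch at about 0.08 rad and needs about 8 N at its free edge to snap past, then ends at 0 and stays.
- cover_press (a point): point on the cover's upper face, 88 mm from the hinge and 24 mm from the free edge, midway along the cover; moves with the cover. When shut it lies 204 mm above the board's top. Pressing straight down here shuts the cover.
- lift_point (a point): centre of the flat pad under the lift lug: a cast tongue 46 mm wide, 14 mm thick that sticks out level from the middle of the lathe's tail end (-y) beyond the board, with a raised triangle on its top. The tongue ends 18 mm beyond this point (-y of the lathe). Pad 34 to 40 mm above the bench before lifting, clear space below.
- tail_foot (a point): underside of the tail-end feet, midway between the two round rubber feet; on the board's top at the start (30 mm along the board's z). It rises 0.83 mm per mm of lift at the lug.
- jack_grip (a point): point in the middle of the toe jack's upright aluminium housing, 105 mm above the jack's underside. Jack: 0.9 kg, housing 44 mm (x) x 40 mm (y), top 128 mm above its underside; flat steel base 70 mm wide, 8 mm thick, from 117 mm behind to 68 mm ahead of the housing's centre. x axis: from the housing towards the toe and saddle; z up. Loose: lift it by the housing, fingers across y, or slide it; its heaviest side is the handle side.
- jack_rack: toothed steel bar in the jack with the toe at its foot: rises with each stroke and is held by a pawl against sinking. Origin under the housing's centre, on the bench when the bar is down; axes as the jack's.
- saddle (a point): centre of the top of the round steel saddle (28 mm across) on the toe, 52 mm ahead (+x) of the housing's centre; 30 mm above the bench with the jack down. Nothing of the jack but this toe and the 8 mm base reaches ahead of the housing's front, 22 mm from its centre.
- jack_handle (a joint): angle in rad of the jack's pump handle; 0 = sprung up at rest (0.38 rad above level), 0.74 = fully down against its stop. One full stroke down raises the saddle 8.5 mm; when the handle is let up fully (below 0.03) it settles 2.5 to 3 mm on to the next notch, so each full stroke gains 6 mm; at most 6 strokes. Needs about 3 N at the grip unloaded, 6 to 8 N under the lathe. A spring returns it.
- handle_grip: rubber grip of the pump handle, 82 x 28 x 14 mm, origin at the middle of its upper face, x axis along the handle towards the housing. The handle's hinge is 22 mm behind the housing's centre, 85 mm above the bench; the grip's origin is 115 mm out from the hinge along the handle and 7 mm above the handle's middle line: about 134 mm above the bench at rest, 51 mm fully down. Press it straight down.
- shim: bystander: plywood shim 70 x 45 x 10 mm, lying flat; origin under its centre
- blank: bystander: square wooden turning blank 32 x 190 x 32 mm; origin under its centre
- gouge: bystander: turning gouge, wooden handle, 310 mm long; origin at the handle's end
- can: bystander: bare drinks can, 66 mm across, 115 mm high; origin under its centre
- tape: bystander: roll of paper tape, 100 mm across, 24 mm high; origin under its centre
- glue: bystander: white glue bottle, 56 mm across, 160 mm high; origin under its centre
- spanner: bystander: steel spanner 140 mm long, lying on the board on the robot's side of the bed; origin under its middle
- mallet: bystander: wooden mallet, head 68 mm across and 100 mm long; origin under the head
There are look-alikes about, which are no part of the job. Leave any pink look-alike of the part that bears jack_grip alone.

How it is judged:
By the outcome, as a careful person would: the job done as asked, in the order asked, and still so for the second after the job is handed in, while the arm keeps its last pose, push and grip.
It also fails if it takes over 72 s, if anything falls off the work surface, if the arm or the gripper's body presses on something with over 40 N, if the wrist force passes 120 N, or if a joint passes its speed limit or range.

ROBOT

A 6-joint arm with a two-finger parallel gripper is mounted at the origin on the work surface. World frame = base frame: x ahead of the robot, y to its left, z up, the work surface at z = 0. Lengths are in m, angles in degrees, forces in N, time in s.
With the tool pointing down it reaches from about 0.325 to 0.925 m from the base axis. Payload 3.1 kg.
Tool frame: the origin (TCP) lies between the finger pads; the fingertips stand bot.tips_ahead ahead of it and the grasp point (between the pads) is the TCP (bot.tips_ahead is the distance from the TCP to the fingertips, in m); z points along the fingers, y is the direction in which the jaws open and shut (so a half turn about z gives the same grasp; the last joint's range is limited). The gripper opens to 85 mm and grips with 20 to 120 N. Pads are 22 mm wide; open, the fingers measure 114 mm over their backs; the gripper's body (76 mm by 85 mm) begins 54 mm behind the grasp point. The pads swing forward as they close: fully open they stand 13 mm farther back than shut.
Start: joints at [65.363, 12.427, 92.441, -0, 75.132, -6.429], TCP at [0.195, 0.594, 0.25] pointing down, gripper open.
Joint ranges: [-157.48, 157.48], [-44.54, 120.13], [17.64, 146.25], [-64.5, 244.5], [7.68, 150.69], [-147.95, 147.95]. Speed limits (degrees/s): [159.86, 159.86, 180, 180, 180, 180].

INTERFACE

Orientations are given as a 3x3 rotation matrix whose columns are the frame's x, y, z axes.
In Python, from plant import sensors, vision, bot gives the robot as it stands.
- The arm moves only by the tool arm_command, never from a script. Its argument "motion" is a list that holds one entry, the list of rows, each a list of 6 numbers: the shift along the tool's x, y, z in mm, then the turn, a rotation vector about the tool's x, y, z in degrees. A call has 1 to 20 rows; each row shifts and turns the commanded pose from where the row before left it, along the tool's axes as they then stand; what a row does not reach is not made up. A row lasts 1/12 s, in which the tool goes at most 41.7 mm and 7.16 degrees, less where a joint would pass 70% of its speed; a pose out of reach is approached as far as the arm can. A call is refused whole if a number of a shift passes 41.7 or a number of a turn 7.16, either way. A call with a gripper value outside its range is refused whole. "fingers" is the finger opening in mm, from 0 to 85.4, set as the call begins (left out, the last holds). The fingers move at their own pace and stop on an object; "force" is the grip in N (left out, the last holds). Time passes only in rows, so rows that do not move let the fingers close. It gives the time, the measured TCP pose, the force and the opening at its end, in the units of the state.
- sensors.sense(): the state, without advancing time (a new reading comes with each control period).
- vision.get_image(name): name is "scene" or "top"; returns the picture (400x640x3 uint8, blue, green, red); there is no depth.
- vision.camera_info(name): a dict with "vfov" (degrees; the focal length in pixels is half the picture's height over the tangent of half this angle, whatever the lens; pixels are square), "cx", "cy" (the principal point, pixels), "dist_coeffs" ([k1, k2, p1, p2, k3] as OpenCV has them; the pictures are not rectified), "xyz" and "orientation" of the camera in the world. Camera axes: x right, y down, z forward; pixel columns grow to the right and rows downward; lengths in m; the calibration is good to about 2 mm. A picture is of the moment at which its call begins. camera_info takes no time and is no camera call.
- bot.sign_off(): hands the job in, once; it reports no verdict.
Trained networks look in the newest picture that a camera, given by its name, has taken for a name from the list of things; names that differ only in an ending like _2 or _b are one class to them, and where a whole thing is asked for, a point or a joint stands for the part that bears it (a point fixed in the world has none). Each returns a list of dicts, best first, with "p" (0 to 1); they miss things now and then, are a little off and sometimes report something else, mostly with a low value. They report only what shows in the picture. A call takes as long as a camera call. They do not tell look-alikes from the thing itself.
- vision.find_in(camera, thing): "centre" ([x, y, z] in m, in world coordinates, good to about 4 mm: the middle of the surface that is visible of it).
The state is a dict: "time_s": time; "joint_positions": joint angles; "dq": joint speeds; "effort": joint torques, N m; "eef_pos": TCP position; "orientation": TCP orientation; "ft_force": force on the tool from outside, world axes, zero at the start; "moment": the same for the moment, N m; "width": finger opening in m.
Only numpy, scipy, OpenCV 4.12 (cv2) and the standard library are available. Lean on these libraries where they do the work, as an engineer would, in place of code of your own. Each camera call takes 0.05 s, during which the arm holds its last target.

## Working session

There is one attempt and no reset: what is moved stays moved. The work goes in short steps, Python scripts to look and compute and a tool call to move; the robot and the scene stay as the last step left them, time stands still between calls to the robot, and variables do not carry over. Pictures are saved under pics/ and viewed, and the job is handed in when it is done.

Besides the shell and the picture viewer there is one more tool, called after "Call:" as a command line: name --argument value ..., lists and objects as JSON in quotes. arm_command: Moves the arm, as the interface text tells. Its arguments: {"type":"object","properties":{"motion":{"type":"array","items":{"type":"array","items":{"type":"array","items":{"type":"number"}}}},"fingers":{"type":"number"},"force":{"type":"number"}},"required":["motion"]}

```bash
ls; mkdir -p pics
cat > h.py <<'E'
import numpy as np, cv2
from plant import sensors, vision, bot
def K(n):
    c=vision.camera_info(n); f=200/np.tan(np.radians(c['vfov'])/2)
    R=np.array(c['orientation']).reshape(3,3)
    return np.array([[f,0,c['cx']],[0,f,c['cy']],[0,0,1]]),np.array(c['dist_coeffs'],float),R,np.array(c['xyz'])
def proj(n,P):
    k,d,R,t=K(n); P=np.atleast_2d(P)
    return cv2.projectPoints(((P-t)@R).reshape(-1,1,3),np.zeros(3),np.zeros(3),k,d)[0].reshape(-1,2)
def ray(n,uv):
    k,d,R,t=K(n); u=cv2.undistortPoints(np.array(uv,float).reshape(-1,1,2),k,d).reshape(-1,2)
    return t,np.c_[u,np.ones(len(u))]@R.T
def onz(n,uv,z):
    t,r=ray(n,uv); return t+r*((z-t[2])/r[:,2])[:,None]
def tri(a,b):
    # a,b pixel in scene, top
    t1,r1=ray('scene',a);t2,r2=ray('top',b);r1=r1[0]/np.linalg.norm(r1[0]);r2=r2[0]/np.linalg.norm(r2[0])
    s=np.linalg.lstsq(np.c_[r1,-r2],t2-t1,rcond=None)[0]
    p,q=t1+s[0]*r1,t2+s[1]*r2
    return (p+q)/2,np.linalg.norm(p-q)
E
python3 - <<'E'
from h import *
np.set_printoptions(precision=3,suppress=True)
for n in('scene','top'):
    cv2.imwrite(f'pics/{n}0.png',vision.get_image(n)); print(n,K(n))
for n in('scene','top'):
  for t in ['board','lathe','cover_press','lift_point','tail_foot','jack_grip','saddle','handle_grip','jack_rack','can','glue','mallet','tape','blank','gouge','shim','spanner']:
    print(n,t,[(np.round(d['centre'],3).tolist(),round(d['p'],2)) for d in vision.find_in(n,t)][:4])
s=sensors.sense();print(s,bot.tips_ahead)
E
```

```text
pics
scene (array([[458.084,   0.   , 317.991],
       [  0.   , 458.084, 197.119],
       [  0.   ,   0.   ,   1.   ]]), array([-0.119,  0.   ,  0.   ,  0.   ,  0.   ]), array([[-0.103,  0.807, -0.581],
       [ 0.995,  0.092, -0.049],
       [ 0.014, -0.583, -0.812]]), array([1.308, 0.068, 1.305]))
top (array([[442.659,   0.   , 322.945],
       [  0.   , 442.659, 203.777],
       [  0.   ,   0.   ,   1.   ]]), array([-0.024,  0.   ,  0.   ,  0.   ,  0.   ]), array([[-0.013, -0.996,  0.092],
       [-1.   ,  0.013,  0.002],
       [-0.003, -0.092, -0.996]]), array([ 0.397, -0.022,  1.473]))
scene board [([0.604, 0.158, 0.137], 0.81), ([0.595, 0.195, 0.152], 0.37)]
scene lathe [([0.592, 0.196, 0.155], 0.87), ([0.582, 0.266, 0.25], 0.69)]
scene cover_press [([0.581, 0.268, 0.252], 0.9)]
scene lift_point [([0.587, 0.195, 0.155], 0.85)]
scene tail_foot [([0.596, 0.196, 0.15], 0.56)]
scene jack_grip [([0.504, -0.423, 0.038], 0.89), ([0.8, -0.069, 0.02], 0.67), ([0.238, -0.384, 0.031], 0.61), ([0.723, -0.217, 0.007], 0.34)]
scene saddle [([0.181, -0.343, 0.034], 0.57)]
scene handle_grip 
[... 1482 characters left out ...]
9)]
top gouge [([0.716, -0.218, 0.014], 0.62), ([0.788, -0.07, 0.023], 0.57)]
top shim [([0.718, -0.22, 0.016], 0.68), ([0.549, 0.18, 0.148], 0.34)]
top spanner [([0.449, 0.185, 0.031], 0.73)]
{'time_s': 1.8, 'joint_positions': array([65.365, 12.426, 92.44 , -0.001, 75.129, -6.429]), 'dq': array([ 0.023,  0.125, -0.016,  0.062, -0.046, -0.011]), 'effort': array([ -0.001, -39.687, -30.424,  -0.   ,   0.001,  -0.   ]), 'eef_pos': array([0.195, 0.594, 0.25 ]), 'orientation': array([[-0.95 ,  0.312,  0.   ],
       [ 0.312,  0.95 ,  0.   ],
       [-0.   ,  0.   , -1.   ]]), 'ft_force': array([-0.408, -1.089, -0.021]), 'moment': array([ 0.025,  0.022, -0.001]), 'width': 0.0855967294469891} 0.019
```

View pics/scene0.png

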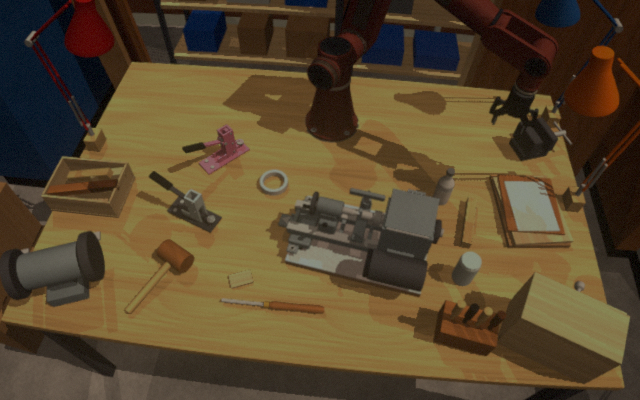

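View pics/top0.png

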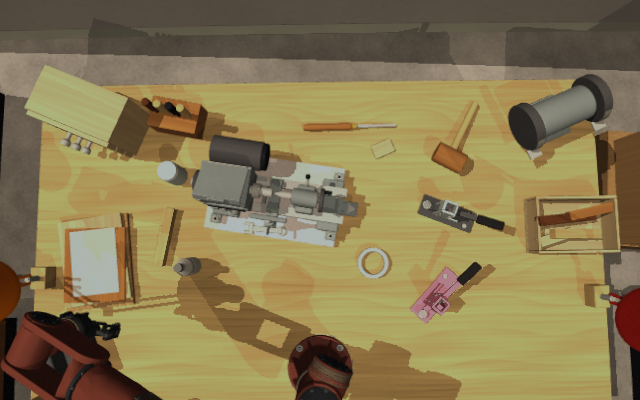

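The scene view shows a grey jack at (195,208) and a pink look-alike at (225,148). In the top view they are at (452,212) and (440,293). The lathe is at (350,235) in the scene view and (275,195) in the top view. The grey jack matches the description (aluminium housing, steel base), so I'm choosing that one and will check it in close crops.

Run:
```python
from h import *
a=cv2.imread('pics/scene0.png');b=cv2.imread('pics/top0.png')
c=cv2.resize(a[160:240,140:240],None,fx=8,fy=7.5,interpolation=cv2.INTER_CUBIC);cv2.imwrite('pics/c1.png',c[:600])
cv2.imwrite('pics/c2.png',cv2.resize(b[175:250,405:505],None,fx=8,fy=8,interpolation=cv2.INTER_CUBIC))
cv2.imwrite('pics/c3.png',cv2.resize(b[125:255,190:360],None,fx=4.6,fy=4.6,interpolation=cv2.INTER_CUBIC))
cv2.imwrite('pics/c4.png',cv2.resize(a[175:295,275:445],None,fx=4.6,fy=4.6,interpolation=cv2.INTER_CUBIC))
```

```text
(no output)
```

View pics/c1.png

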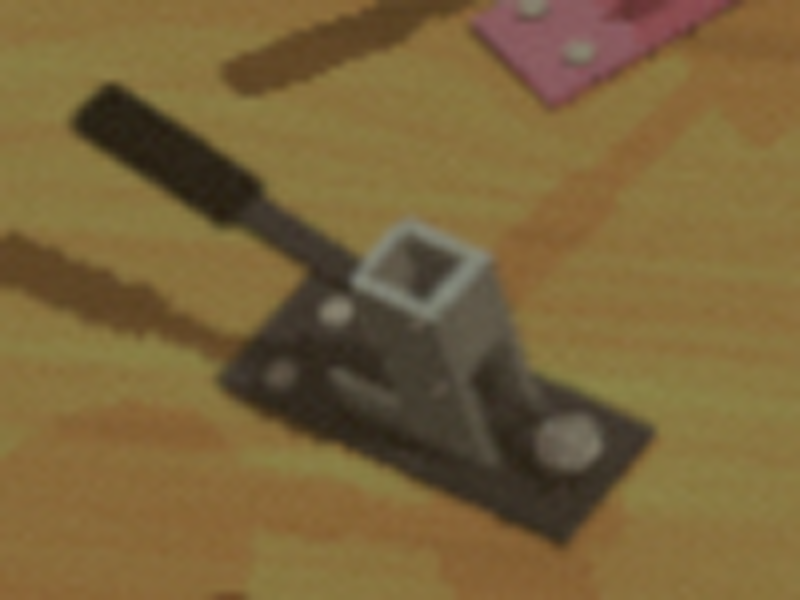

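View pics/c2.png

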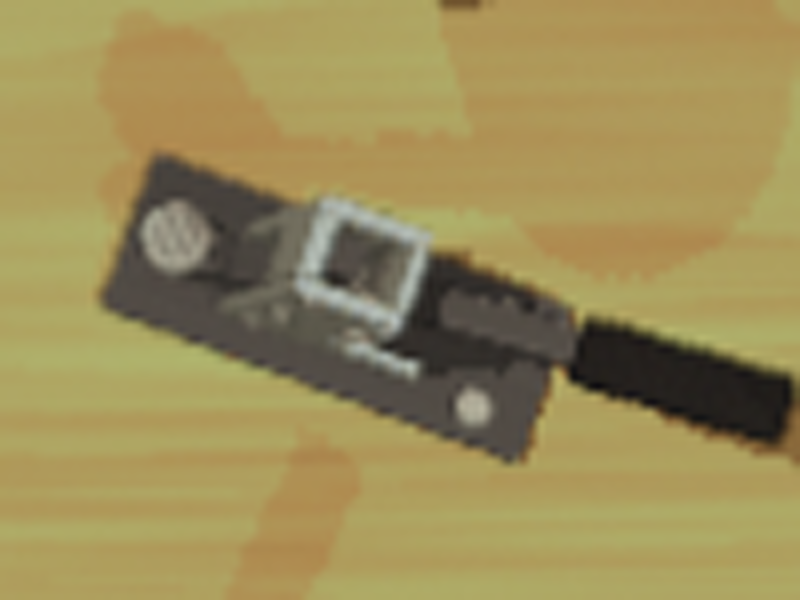

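View pics/c3.png

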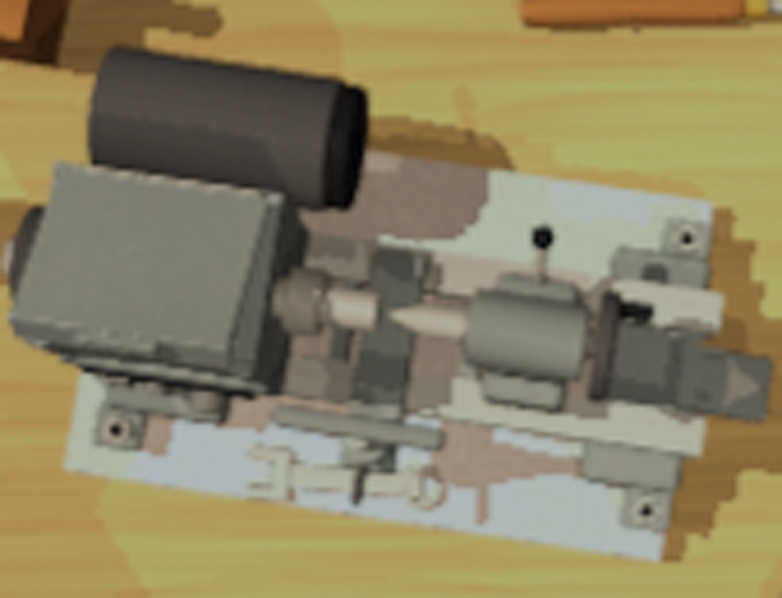

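View pics/c4.png

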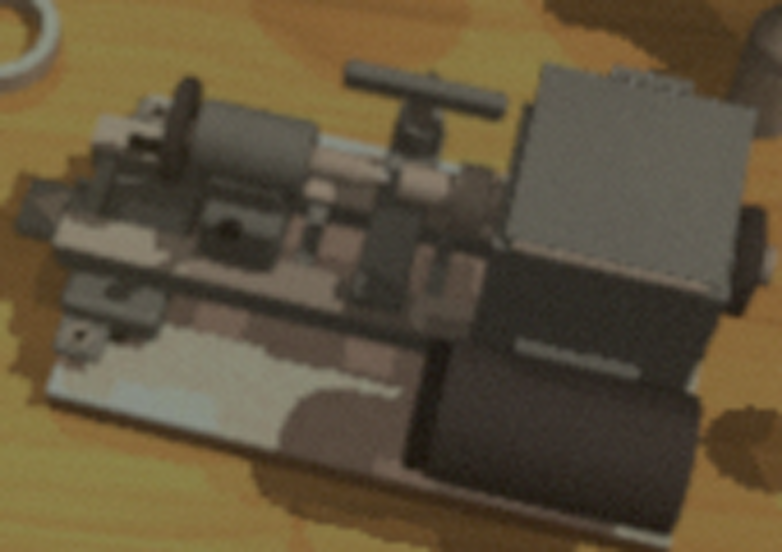

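The crops confirm the choice. c1 and c2 show the grey jack, with its saddle at c2 (175,237), housing top at (362,268) and black grip at (685,380). In c3 the lathe's lug with its triangle is at (735,385) and the open lid is at (140,270). Next I'll fit the poses.

```bash
cat > fit.py <<'E'
from h import *
from scipy.optimize import least_squares
np.set_printoptions(precision=4,suppress=True)
def px(l,ox,oy,sx,sy=None):
    l=np.array(l,float); sy=sy or sx
    return np.c_[(l[:,0]+.5)/sx-.5+ox,(l[:,1]+.5)/sy-.5+oy]
def rz(a): c,s=np.cos(a),np.sin(a); return np.array([[c,-s,0],[s,c,0],[0,0,1]])
E
python3 - <<'E'
from fit import *
M=np.array([[52,0,30],[22,20,128],[22,-20,128],[-22,20,128],[-22,-20,128],[68,35,8],[68,-35,8],[-117,35,8],[-117,-35,8]])/1e3
# jack x -> image left(top)/+y ; jack y -> ? yaw ~ 110: x=(-?)
T=px([[175,237],[325,200],[298,288],[428,238],[396,335],[155,152],[102,300],[522,462]],405,175,8); 
S=px([[568,437],[492,262],[430,318],[412,220],[355,275],[655,432],[562,545],[222,380]],140,160,8,7.5)
# candidates of correspondences resolved by nearest
def res(p,show=False):
    P=M@rz(p[2]).T+[p[0],p[1],0]
    r=[]
    for n,Q in(('top',T),('scene',S)):
        q=proj(n,P)
        for a in Q:
            d=a-q; i=np.argmin((d**2).sum(1)); r.append(d[i])
            if show: print(n,i,d[i])
    return np.array(r).ravel()
best=None
for y in np.radians(np.arange(-180,180,15)):
    f=least_squares(res,[.49,-.42,y],loss='soft_l1')
    if best is None or f.cost<best.cost: best=f
print(best.x,np.degrees(best.x[2]),best.cost); res(best.x,True)
# board
A=px([[713,200],[662,562],[66,468]],190,125,4.6); B=px([[48,403],[668,548]],275,175,4.6)
def rb(p):
    P=np.array([[.13,-.215,0],[-.13,-.215,0],[-.13,.215,0],[.13,.215,0]])@rz(p[3]).T+p[:3]
    return np.r_[(proj('top',P[:3])-A).ravel(),(proj('scene',P[[0,3]])-B).ravel(),(p[2]-.027)*500]
f=least_squares(rb,[.55,.15,.027,-.1]);print('board',f.x,np.degrees(f.x[3]),f.fun)
b=f.x
# lug
for z in(.048,.051,.054):
    print(z,onz('top',px([[777,362],[768,420],[745,382],[685,345],[680,410]],190,125,4.6),z)[:,:2].tolist(), onz('scene',px([[20,195],[18,232],[45,210]],275,175,4.6),z)[:,:2].tolist())
L=np.array([0,-.215-.0,0])
E
```

```text
[ 0.5044 -0.4052  1.1882] 68.0812077586187 7.782078225938826
top 0 [ 0.5147 -0.2278]
top 2 [0.525  0.5883]
top 1 [ 1.5674 -0.5757]
top 4 [-0.1148  0.1658]
top 3 [0.2703 0.1041]
top 6 [0.4482 0.0275]
top 5 [ 1.0196 -1.0103]
top 7 [ 1.1348 -0.8814]
scene 0 [ 0.4021 -0.9285]
scene 1 [0.3024 0.8491]
scene 2 [ 0.0616 -0.7045]
scene 3 [1.2495 0.4916]
scene 4 [ 1.7006 -1.0384]
scene 5 [0.2899 0.5873]
scene 6 [0.6739 0.1485]
scene 8 [1.5966 0.2076]
board [ 0.5544  0.1411  0.0261 -0.155 ] -8.879429071640761 [-0.4565 -0.3986 -0.3344 -0.9577 -0.7438  0.7379 -1.3903 -1.1172  0.0171
  0.1993 -0.4547]
0.048 [[0.5287113126027716, -0.1347455445606496], [0.4879552444734098, -0.12761014559576858], [0.5149006681619767, -0.11198458695056816], [0.5415737927844273, -0.07026564285944684], [0.49579294485081254, -0.06602121639915488]] [[0.5021997910318133, -0.12752200923670848], [0.5331333669989061, -0.12419257015203888], [0.5127530471772346, -0.1079775890473044]]
0.051 [[0.528434662760859, -0.13450928532030212], [0.487764366904983, -0.12738890300004693], [0.5146530832035614, -0.11179622877552292], [0.5412700734969456, -0.07016508335700071], [0.49558557262499786, -0.06592958940967802]] [[0.5041224699438346, -0.12705649494267934], [0.5349822463945345, -0.12373499903905574], [0.5146505487479511, -0.10755870268790821]]
0.054 [[0.5281580129189465, -0.13427302607995462], [0.4875734893365561, -0.12716766040432526], [0.5144054982451463, -0.11160787060047767], [0.5409663542094637, -0.07006452385455458], [0.4953782003991831, -0.06583796242020117]] [[0.5060451488558563, -0.1265909806486501], [0.5368311257901632, -0.12327742792607257], [0.5165480503186678, -0.107139816328512]]
```

Run:
```python
from h import *
a=cv2.imread('pics/scene0.png');b=cv2.imread('pics/top0.png')
x=cv2.resize(b[180:230,310:370],None,fx=8,fy=8,interpolation=cv2.INTER_CUBIC)
y=cv2.resize(a[190:240,275:310],None,fx=8,fy=8,interpolation=cv2.INTER_CUBIC)
c=np.hstack([x,y]);cv2.imwrite('pics/c5.png',np.clip(c*1.5,0,255).astype(np.uint8))
```

```text
(no output)
```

View pics/c5.png

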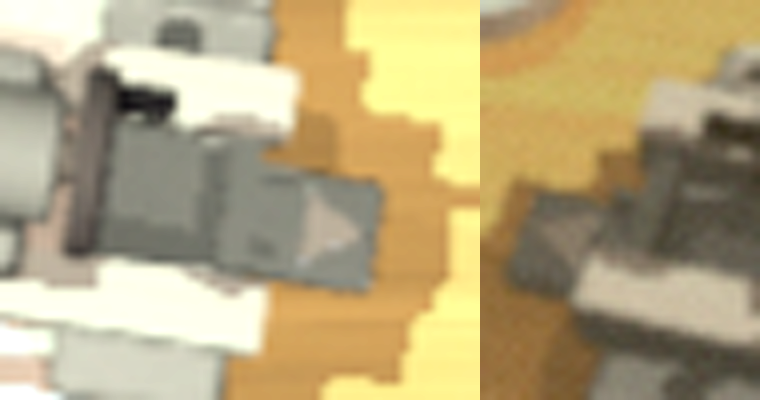

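Run:
```python
from fit import *
T=px([[383,185],[368,290]],310,180,8); S=px([[528-480,188],[508-480,282]],275,190,8)
M=np.array([[.023,-.018,0],[-.023,-.018,0]])
def r(p):
    P=M@rz(p[3]).T+p[:3]
    # scene: which is which: +x corner (farther from robot) lower in scene
    return np.r_[(proj('top',P)-T).ravel(),(proj('scene',P[::-1])-S).ravel(),(p[2]-.051)*300,(p[3]+.155)*30]
f=least_squares(r,[.51,-.11,.051,-.155]);print(f.x,np.degrees(f.x[3]),f.fun)
for n in('top','scene'):
  for t in('lift_point','tail_foot'): pass
# triangle centroid
tri_t=px([[357,225],[302,188],[300,260]],310,180,8);print(onz('top',tri_t,.0515))
b=np.array([.5544,.1411]); yh=np.array([np.sin(.155),np.cos(.155)]);xh=np.array([yh[1],-yh[0]])
print('board coords',(f.x[:2]-b)@xh,(f.x[:2]-b)@yh)
o=f.x[:2]+.41*yh; print('lathe origin',o,'in board',(o-b)@xh,(o-b)@yh)
# yaw from long edges of lug
e=onz('top',px([[225,275],[368,290],[275,170],[383,185]],310,180,8),.0515);d=e[0]-e[1];print(np.degrees(np.arctan2(-d[0],d[1])));d=e[2]-e[3];print(np.degrees(np.arctan2(-d[0],d[1])))
for t in('lift_point','cover_press'):
  for n in('top','scene'): print(proj(n,vision.find_in(n,t)[0]['centre']) if vision.find_in(n,t) else 0)
# lid corners
Tc=px([[60,165],[283,195],[255,385],[12,330]],190,125,4.6);Sc=px([[727,300],[510,240],[545,65],[757,112]],275,175,4.6)
for i in range(4): print(tri(Tc[i],Sc[i]) if 0 else tri(Sc[i],Tc[i]))
```

```text
[ 0.5124 -0.1085  0.05   -0.1441] -8.255458374241961 [-0.4761 -0.6188 -0.3704  0.3512  0.4103 -0.0885 -1.2119 -0.3999 -0.2982
  0.3275]
[[ 0.5144 -0.1202  0.0515]
 [ 0.5296 -0.0983  0.0515]
 [ 0.5006 -0.097   0.0515]]
board coords -0.0029380617521831257 -0.2531006287360143
lathe origin [0.5757 0.2966] in board -0.0029380617521831366 0.15689937126398568
-6.755836141438306
-8.703507482990391
[[255.3285 193.9433]]
[[380.8765 231.3482]]
[[220.8096 182.0647]]
[[411.3008 213.7559]]
(array([0.6421, 0.3277, 0.2224]), np.float64(0.007450005534862954))
(array([0.6194, 0.191 , 0.2306]), np.float64(0.01592839266610572))
(array([0.5   , 0.2064, 0.25  ]), np.float64(0.019692766938121026))
(array([0.5336, 0.3417, 0.2678]), np.float64(0.005524386101858934))
```

Run:
```python
from h import *
a=cv2.imread('pics/scene0.png');b=cv2.imread('pics/top0.png')
x=cv2.resize(b[150:220,185:260],None,fx=5,fy=5,interpolation=cv2.INTER_CUBIC)
y=cv2.resize(a[180:250,375:450],None,fx=5,fy=5,interpolation=cv2.INTER_CUBIC)
c=np.hstack([x,y]);cv2.imwrite('pics/c6.png',np.clip(c*1.5,0,255).astype(np.uint8))
```

```text
(no output)
```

View pics/c6.png

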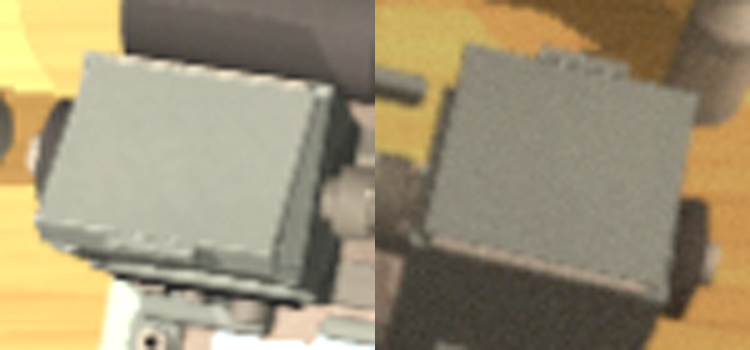

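Run:
```python
from fit import *
T=px([[88,52],[310,88],[270,258],[40,215]],185,150,5); S=px([[293,295],[50,240],[95,48],[323,95]],375,180,5)
def pts(p,ps=[(0,.0665),(0,-.0665),(-.112,-.0665),(-.112,.0665)]):
    a=p[4]; return np.array([[x*np.cos(a),y,-x*np.sin(a)] for x,y in ps])@rz(p[3]).T+p[:3]
def r(p):
    P=pts(p); return np.r_[(proj('top',P)-T).ravel(),(proj('scene',P)-S).ravel(),(p[2]-.23)*300,(p[3]+.150)*60]
f=least_squares(r,[.62,.26,.23,-.15,.5],loss='soft_l1');print(f.x,np.degrees(f.x[3]),f.fun)
print('press',pts(f.x,[(-.088,0)]));
q=f.x.copy();q[4]=0;print('shut',pts(q,[(-.088,0),(-.112,0)]))
```

```text
[ 0.6309  0.261   0.2297 -0.155   0.4227] -8.883005928144213 [-1.2449  0.325   0.2347 -0.4246 -0.6067 -0.6897 -2.5392  1.065  -1.7165
 -0.3541 -0.4988 -0.0643 -1.0781 -0.0262  0.0111  0.7594 -0.0777 -0.3023]
press [[0.5516 0.2734 0.2658]]
shut [[0.5439 0.2746 0.2297]
 [0.5202 0.2783 0.2297]]
```

Call:
arm_command --motion '[[[-31, -13.9, -6, 0, 0, 0], [-31, -13.9, -6, 0, 0, 0], [-31, -13.9, -6, 0, 0, 0], [-31, -13.9, -6, 0, 0, 0], [-31, -13.9, -6, 0, 0, 0], [-31, -13.9, -6, 0, 0, 0], [-31, -13.9, -6, 0, 0, 0], [-31, -13.9, -6, 0, 0, 0], [-31, -13.9, -6, 0, 0, 0], [-31, -13.9, -6, 0, 0, 0], [-31, -13.9, -6, 0, 0, 0], [-31, -13.9, -6, 0, 0, 0], [-31, -13.9, -6, 0, 0, 0], [-31, -13.9, -6, 0, 0, 0], [0, 0, 0, 0, 0, 6], [0, 0, 0, 0, 0, 6], [0, 0, 0, 0, 0, 6], [0, 0, 0, 0, 0, 6], [0, 0, 0, 0, 0, 6], [0, 0, 0, 0, 0, 6]]]' --fingers 0 --force 60

```text
time_s: 3.87
eef_pos: [0.5468, 0.2731, 0.3343]
orientation: [[-0.58, 0.814, -0.0], [0.814, 0.58, 0.0], [0.0, -0.0, -1.0]]
ft_force: [-0.4, 0.4, 0.4]
width: 0.0003
```

```bash
cat > st.py <<'E'
from fit import *
s=sensors.sense();R=np.array(s['orientation'])
print('t',s['time_s'],'p',s['eef_pos'],'yawY',np.degrees(np.arctan2(R[1,1],R[0,1])),'F',s['ft_force'],'w',s['width'],'q',s['joint_positions'],'zz',R[:,2],bot.tips_ahead)
def tool(p): return R.T@(np.array(p)-s['eef_pos'])*1e3
E
python3 -c "
from st import *
print(tool([.545,.274,.25]))
im=vision.get_image('scene');cv2.imwrite('pics/s1.png',cv2.resize(im[130:290,330:500],None,fx=4,fy=3.5,interpolation=cv2.INTER_CUBIC))"
```

```text
t 3.8667 p [0.5468 0.2731 0.3343] yawY 35.48057454122978 F [-0.4255  0.4014  0.4114] w 0.0002562665391572592 q [ 19.9643   7.6193  88.9832   0.0026  83.4013 -15.5165] zz [-0.0001  0.     -1.    ] 0.019
[ 1.7515 -0.9436 84.2703]
```

View pics/s1.png

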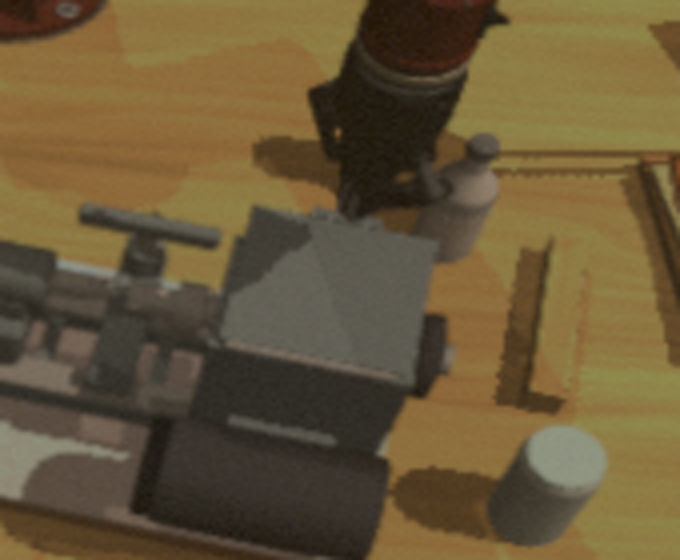

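```bash
python3 -c "
from st import *
for d in(0,.019,.03): 
  p=s['eef_pos']+[0,0,-d];q=proj('scene',p)[0];print(q,(q-[330,130])*[4,3.5],proj('top',p))
im=vision.get_image('top');cv2.imwrite('pics/t1.png',cv2.resize(im[120:260,150:310],None,fx=5,fy=4,interpolation=cv2.INTER_CUBIC))"
```

```text
t 3.9167 p [0.5468 0.2732 0.3343] yawY 35.30376422987822 F [0.126  0.6511 0.384 ] w 7.053389027170073e-05 q [ 19.9702   7.6185  88.9834  -0.0011  83.404  -15.3335] zz [-0.0001 -0.0001 -1.    ] 0.019
[418.6329 186.2994] [354.5315 197.048 ] [[209.8563 188.2245]]
[417.3008 190.5142] [349.2033 211.7998] [[211.7053 189.1357]]
[416.5435 192.9074] [346.1741 220.176 ] [[212.7488 189.65  ]]
```

View pics/t1.png

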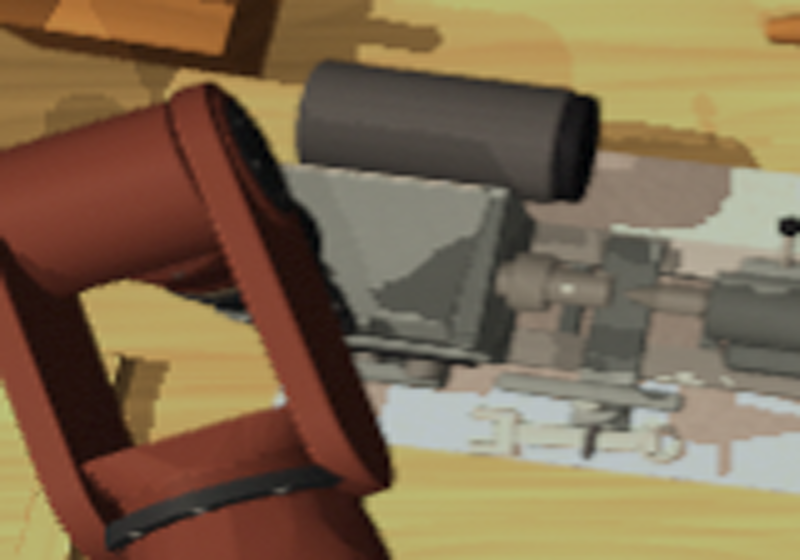

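Call:
arm_command --motion '[[[0, 0, 10, 0, 0, 0], [0, 0, 10, 0, 0, 0], [0, 0, 10, 0, 0, 0], [0, 0, 10, 0, 0, 0], [0, 0, 5, 0, 0, 0], [0, 0, 5, 0, 0, 0], [0, 0, 4, 0, 0, 0], [0, 0, 4, 0, 0, 0], [0, 0, 4, 0, 0, 0], [0, 0, 4, 0, 0, 0], [0, 0, 4, 0, 0, 0], [0, 0, 4, 0, 0, 0], [0, 0, 4, 0, 0, 0], [0, 0, 2, 0, 0, 0]]]'

```text
time_s: 5.13
eef_pos: [0.5466, 0.2734, 0.255]
orientation: [[-0.585, 0.811, -0.0], [0.811, 0.585, 0.0], [0.0, -0.0, -1.0]]
ft_force: [-4.0, -0.6, 8.5]
width: 0.0001
```

Call:
arm_command --motion '[[[0, 0, 1, 0, 0, 0], [0, 0, 1, 0, 0, 0], [0, 0, 1, 0, 0, 0], [0, 0, 1, 0, 0, 0]]]'

```text
time_s: 5.47
eef_pos: [0.5471, 0.2733, 0.2507]
orientation: [[-0.585, 0.811, 0.001], [0.811, 0.585, 0.0], [-0.001, 0.001, -1.0]]
ft_force: [-0.6, -0.5, -0.5]
width: 0.0002
```

Call:
arm_command --motion '[[[0, 0, 1, 0, 0, 0], [0, 0, 1, 0, 0, 0], [0, 0, 1, 0, 0, 0]]]'

```text
time_s: 5.72
eef_pos: [0.5468, 0.2732, 0.2486]
orientation: [[-0.585, 0.811, 0.0], [0.811, 0.585, -0.0], [-0.0, -0.0, -1.0]]
ft_force: [-3.4, -1.9, 10.6]
width: 0.0002
```

Call:
arm_command --motion '[[[0, 0, 1, 0, 0, 0], [0, 0, 0, 0, 0, 0], [0, 0, -15, 0, 0, 0], [0, 0, -20, 0, 0, 0], [0, 0, -20, 0, 0, 0], [0, 0, -20, 0, 0, 0], [0, 0, -15, 0, 0, 0]]]'

```text
time_s: 6.3
eef_pos: [0.5471, 0.2733, 0.3374]
orientation: [[-0.585, 0.811, 0.001], [0.811, 0.585, 0.0], [-0.001, 0.001, -1.0]]
ft_force: [-0.7, -0.9, 0.2]
width: -0.0002
```

Call:
arm_command --motion '[[[-29.3, -23.8, 0, 0, 0, 0], [-29.3, -23.8, 0, 0, 0, 0], [-29.3, -23.8, 0, 0, 0, 0], [-29.3, -23.8, 0, 0, 0, 0], [-29.3, -23.8, 0, 0, 0, 0], [-29.3, -23.8, 0, 0, 0, 0], [-29.3, -23.8, 0, 0, 0, 0], [-29.3, -23.8, 0, 0, 0, 0], [-29.3, -23.8, 0, 0, 0, 0], [-29.3, -23.8, 0, 0, 0, 0], [-29.3, -23.8, 0, 0, 0, 0], [-29.3, -23.8, 0, 0, 0, 0], [-29.3, -23.8, 0, 0, 0, 0], [-29.3, -23.8, 0, 0, 0, 0], [-29.3, -23.8, 0, 0, 0, 0], [-29.3, -23.8, 0, 0, 0, 0], [-29.3, -23.8, 0, 0, 0, 0], [-29.3, -23.8, 0, 0, 0, 0]]]' --fingers 85

```text
time_s: 7.8
eef_pos: [0.5071, -0.407, 0.3352]
orientation: [[-0.585, 0.811, -0.001], [0.811, 0.585, 0.001], [0.001, -0.0, -1.0]]
ft_force: [0.5, 0.1, 0.3]
width: 0.0849
```

Call:
arm_command --motion '[[[0, 0, 0, 0, 0, 6.4], [0, 0, 0, 0, 0, 6.4], [0, 0, 0, 0, 0, 6.4], [0, 0, 0, 0, 0, 6.4], [0, 0, 0, 0, 0, 6.4], [0, 0, 0, 0, 0, 6.4], [0, 0, 0, 0, 0, 6.4], [0, 0, 0, 0, 0, 6.4], [0, 0, 0, 0, 0, 6.3], [0, 0, 0, 0, 0, 0], [0, 0, 0, 0, 0, 0]]]'

```text
time_s: 8.72
eef_pos: [0.5075, -0.4051, 0.3354]
orientation: [[0.367, 0.93, -0.001], [0.93, -0.367, 0.001], [0.0, -0.001, -1.0]]
ft_force: [-0.1, 0.9, -0.3]
width: 0.0852
```

```bash
python3 -c "
from st import *
print(tool([.5044,-.4052,.105]))
a=vision.get_image('scene');b=vision.get_image('top');cv2.imwrite('pics/s2f.png',a);cv2.imwrite('pics/t2f.png',b)
f=lambda i:cv2.resize(i,(400,400),interpolation=cv2.INTER_CUBIC)
x=np.hstack([f(a[150:260,330:450]),f(b[130:240,180:300])])
cv2.imwrite('pics/c7.png',np.clip(x*1.4,0,255).astype(np.uint8))
cv2.imwrite('pics/c8.png',np.hstack([f(a[150:250,140:240]),f(b[165:265,405:505])]))
"
```

```text
t 8.7167 p [ 0.5075 -0.4051  0.3354] yawY -21.554812392145315 F [-0.0573  0.9355 -0.2905] w 0.08520611634346544 q [-44.7818  12.3536  83.4471  -0.0061  84.261  -23.2264] zz [-0.0008  0.0007 -1.    ] 0.019
[ -1.3288  -2.6092 230.4275]
```

View pics/c7.png

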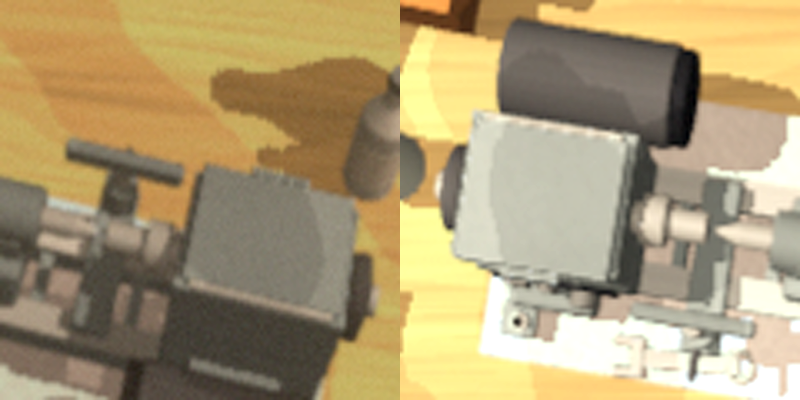

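View pics/c8.png

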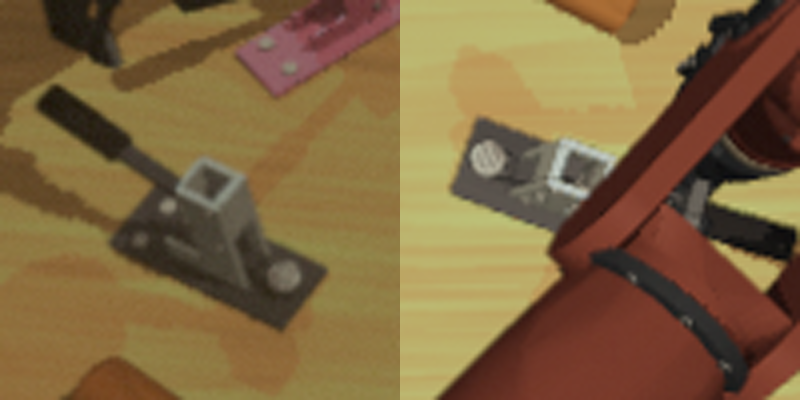

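The right panel of c7 shows the lid closed flat on the headstock. c8 shows the jack undisturbed, so I'm going down to grasp the housing.

Call:
arm_command --motion '[[[-1.3, -2.6, 20, 0, 0, 0.5], [0, 0, 25, 0, 0, 0], [0, 0, 25, 0, 0, 0], [0, 0, 25, 0, 0, 0], [0, 0, 25, 0, 0, 0], [0, 0, 25, 0, 0, 0], [0, 0, 20, 0, 0, 0], [0, 0, 20, 0, 0, 0], [0, 0, 15, 0, 0, 0], [0, 0, 15, 0, 0, 0], [0, 0, 15, 0, 0, 0], [0, 0, 0, 0, 0, 0]]]'

```text
time_s: 9.82
eef_pos: [0.5027, -0.4034, 0.1022]
orientation: [[0.377, 0.926, -0.005], [0.926, -0.377, 0.005], [0.003, -0.007, -1.0]]
ft_force: [-0.1, 0.4, -1.1]
width: 0.0852
```

Call:
arm_command --motion '[[[0, 0, 0, 0, 0, 0], [0, 0, 0, 0, 0, 0], [0, 0, 0, 0, 0, 0], [0, 0, 0, 0, 0, 0], [0, 0, 0, 0, 0, 0], [0, 0, 0, 0, 0, 0], [0, 0, 0, 0, 0, 0], [0, 0, 0, 0, 0, 0]]]' --fingers 20 --force 70

```text
time_s: 10.48
eef_pos: [0.5051, -0.4059, 0.1081]
orientation: [[0.377, 0.926, 0.001], [0.926, -0.377, -0.001], [-0.001, 0.001, -1.0]]
ft_force: [-2.0, 1.0, 5.4]
width: 0.0394
```

```bash
python3 -c "
from st import *
print(tool([.5044,-.4052,.105]))
a=vision.get_image('scene');b=vision.get_image('top')
f=lambda i:cv2.resize(i,(400,400),interpolation=cv2.INTER_CUBIC)
cv2.imwrite('pics/c9.png',np.hstack([f(a[150:250,140:240]),f(b[165:265,405:505])]))
"
```

```text
t 10.4833 p [ 0.5051 -0.4059  0.1081] yawY -22.174024638626385 F [-2.0439  0.9995  5.4016] w 0.039350667903593414 q [-44.9756  23.4994  94.689   -0.0337  61.725  -22.7856] zz [ 0.0007 -0.0014 -1.    ] 0.019
[ 0.4068 -0.9159  3.1446]
```

View pics/c9.png

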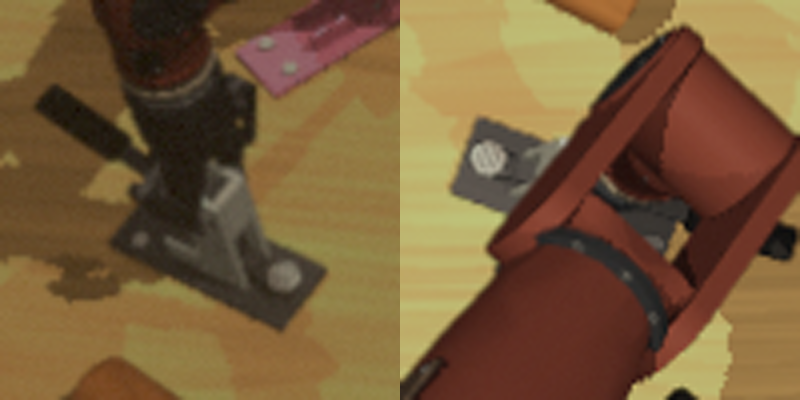

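Call:
arm_command --motion '[[[0, 0, -1.5, 0, 0, 0], [0, 0, 0, 0, 0, -3], [0, 0, 0, 0, 0, -3], [0, 0, 0, 0, 0, -3], [0, 0, 0, 0, 0, -3], [0, 0, 0, 0, 0, -1.7], [10, -1.8, 0, 0, 0, 0], [15, -2.7, 0, 0, 0, 0], [18, -3.2, 0, 0, 0, 0], [18, -3.2, 0, 0, 0, 0], [18, -3.2, 0, 0, 0, 0], [18, -3.2, 0, 0, 0, 0], [18, -3.2, 0, 0, 0, 0], [18, -3.2, 0, 0, 0, 0], [18, -3.2, 0, 0, 0, 0], [18, -3.2, 0, 0, 0, 0], [15, -2.7, 0, 0, 0, 0], [10, -1.8, 0, 0, 0, 0], [4, -1, 0, 0, 0, 0], [0, 0, 0, 0, 0, 0]]]'

```text
time_s: 12.25
eef_pos: [0.4992, -0.2026, 0.1082]
orientation: [[0.147, 0.989, 0.001], [0.989, -0.147, 0.002], [0.002, 0.0, -1.0]]
ft_force: [0.4, 3.5, 3.0]
width: 0.0397
```

```bash
python3 -c "
from st import *
a=vision.get_image('scene');b=vision.get_image('top');cv2.imwrite('pics/s3.png',a);cv2.imwrite('pics/t3.png',b)
f=lambda i:cv2.resize(i,None,fx=6,fy=6,interpolation=cv2.INTER_CUBIC)
print(proj('scene',[.5,-.2,.03]),proj('top',[.5,-.2,.03]))
cv2.imwrite('pics/c10.png',np.clip(f(a[170:270,200:330])*1.5,0,255).astype(np.uint8));cv2.imwrite('pics/c11.png',f(b[155:255,310:440]))
"
```

```text
t 12.25 p [ 0.4992 -0.2026  0.1082] yawY -8.454166258530757 F [0.3787 3.4859 3.0059] w 0.03965561510377989 q [-29.6079  11.7172 110.0404   0.1184  58.2598 -21.2161] zz [ 0.0006  0.0017 -1.    ] 0.019
[[257.8078 217.3399]] [[378.2311 212.2984]]
```

View pics/c10.png

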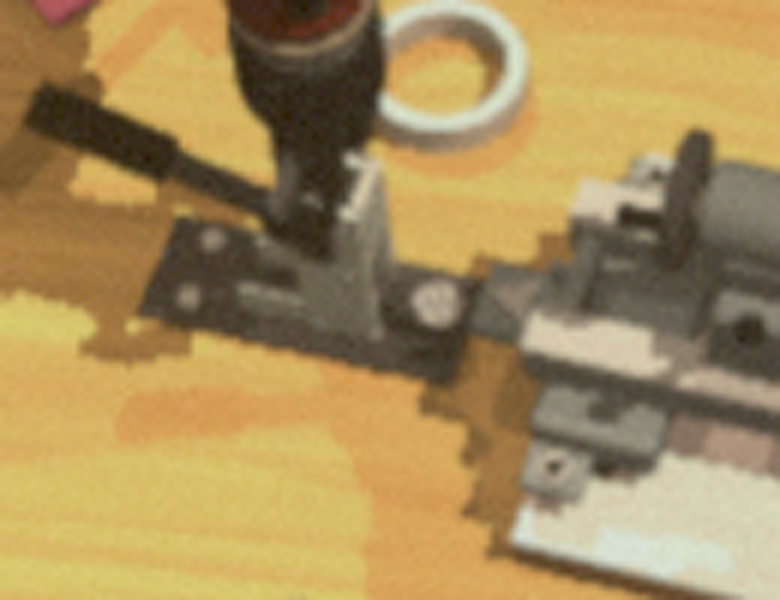

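View pics/c11.png

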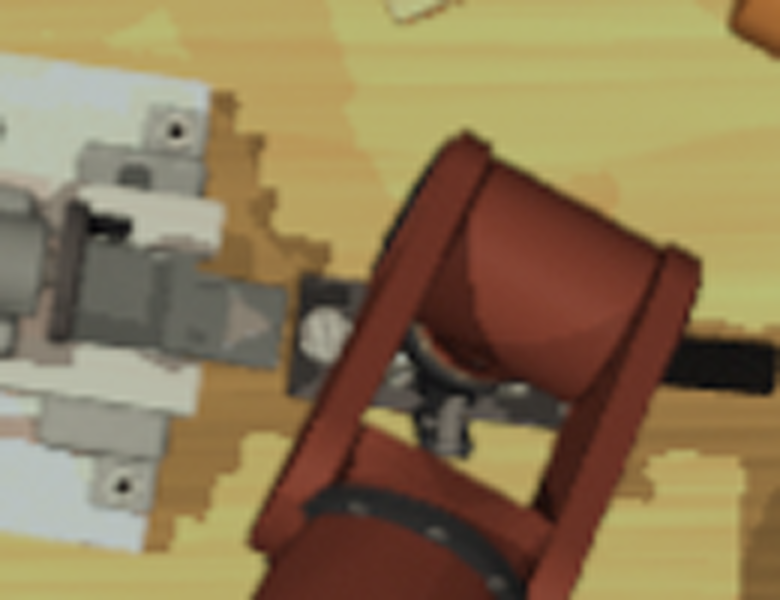

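Run:
```python
from st import *
sa=px([[325,333]],310,155,6)[0]; sb=px([[437,302]],200,170,6)[0]
st,ss=onz('top',[sa],.03)[0],onz('scene',[sb],.03)[0]; print('saddle',st,ss,(st+ss)/2)
d=R[:,0]; print('expected saddle',s['eef_pos']+.052*d)
T=px([[288,285],[276,368]],310,155,6);S=px([[485,272],[470,333]],200,170,6)
for z in(.049,.053):
    t=onz('top',T,z).mean(0)+.018*d; c=onz('scene',S,z).mean(0)+.018*d
    print('lug',z,t,c,(t+c)/2,'rel top',R.T@(t-st)*1e3,'rel scene',R.T@(c-ss)*1e3)
print(onz('top',px([[268,325],[230,288],[226,358]],310,155,6),.051))
```

```text
t 12.35 p [ 0.4992 -0.2026  0.1082] yawY -8.48912625795979 F [1.1328 5.325  5.5604] w 0.039213296708832196 q [-29.6489  11.7552 109.9938   0.2023  58.3362 -21.266 ] zz [ 0.0002  0.0033 -1.    ] 0.019
saddle [ 0.5079 -0.1528  0.03  ] [ 0.5045 -0.1501  0.03  ] [ 0.5062 -0.1514  0.03  ]
expected saddle [ 0.5069 -0.1512  0.1084]
lug 0.049 [ 0.5129 -0.1102  0.0491] [ 0.5168 -0.1071  0.0491] [ 0.5149 -0.1087  0.0491] rel top [ 42.9124  -1.3013 -18.9166] rel scene [ 44.3845   5.8124 -18.9138]
lug 0.053 [ 0.5126 -0.1099  0.0531] [ 0.5194 -0.1065  0.0531] [ 0.516  -0.1082  0.0531] rel top [ 43.1721  -1.6601 -22.9156] rel scene [ 45.377    8.2205 -22.9112]
[[ 0.511  -0.1204  0.051 ]
 [ 0.5312 -0.1003  0.051 ]
 [ 0.4935 -0.0975  0.051 ]]
```

Run:
```python
from h import *
a=cv2.imread('pics/scene0.png');b=cv2.imread('pics/t3.png')
a3=cv2.imread('pics/s3.png')
def g(i,u,v): 
    c=cv2.resize(i[v:v+30,u:u+40],None,fx=20,fy=20,interpolation=cv2.INTER_CUBIC); return np.clip(c.astype(float)*1.5,0,255).astype(np.uint8)
cv2.imwrite('pics/z1.png',g(b,335,195)); cv2.imwrite('pics/z2.png',g(a3,265,208))
```

```text
(no output)
```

View pics/z1.png

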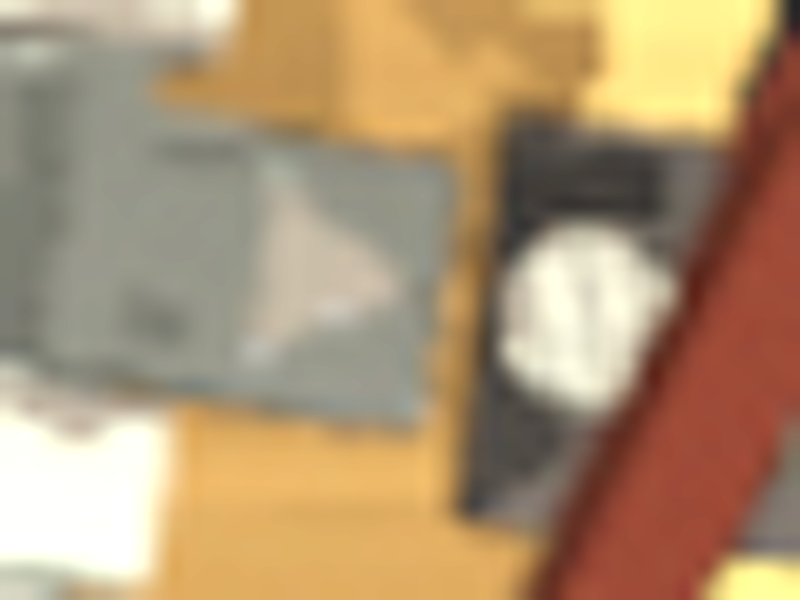

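View pics/z2.png

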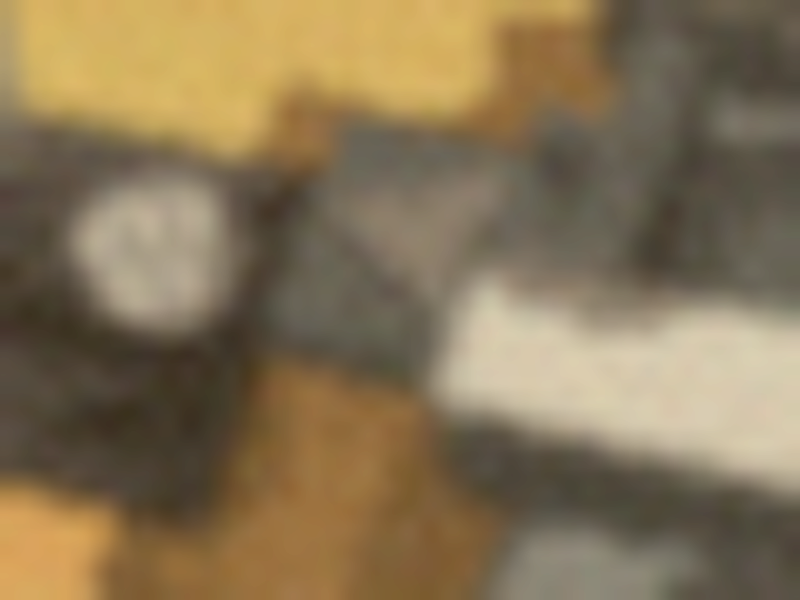

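Run:
```python
from st import *
d=R[:,0]
sa=px([[585,318]],335,195,20); sb=px([[155,253]],265,208,20)
st,ss=onz('top',sa,.03)[0],onz('scene',sb,.03)[0]; print('saddle',st,ss,(st+ss)/2)
for z in(.048,.051,.054):
    T=onz('top',px([[458,155],[425,430],[400,285],[265,165],[250,355]],335,195,20),z)
    S=onz('scene',px([[338,125],[265,345],[335,205],[500,185],[432,305]],265,208,20),z+.0005)
    print(z,'top',((T-st)@R)[:,:2].round(4).tolist());print('   scene',((S-ss)@R)[:,:2].round(4).tolist())
    print('   width',np.linalg.norm(T[0]-T[1]),np.linalg.norm(S[0]-S[1]))
```

```text
t 12.35 p [ 0.4992 -0.2026  0.1082] yawY -8.48912625795979 F [1.1328 5.325  5.5604] w 0.039213296708832196 q [-29.6489  11.7552 109.9938   0.2023  58.3362 -21.266 ] zz [ 0.0002  0.0033 -1.    ] 0.019
saddle [ 0.5068 -0.1529  0.03  ] [ 0.5056 -0.1504  0.03  ] [ 0.5062 -0.1516  0.03  ]
0.048 top [[0.0252, 0.0219], [0.0247, -0.023], [0.0318, -0.0003], [0.0559, 0.0161], [0.0543, -0.0148]]
   scene [[0.0264, -0.0206], [0.0275, 0.0233], [0.0305, -0.0055], [0.0555, -0.0162], [0.0514, 0.009]]
   width 0.04490595670240777 0.04397322280444461
0.051 top [[0.0254, 0.0216], [0.0249, -0.0233], [0.0319, -0.0006], [0.056, 0.0158], [0.0544, -0.0151]]
   scene [[0.0271, -0.0188], [0.0283, 0.0251], [0.0313, -0.0037], [0.0562, -0.0144], [0.0521, 0.0108]]
   width 0.0448114508735533 0.04386827233046691
0.054 top [[0.0256, 0.0212], [0.0251, -0.0235], [0.0321, -0.0009], [0.0561, 0.0154], [0.0546, -0.0153]]
   scene [[0.0279, -0.0169], [0.029, 0.0268], [0.032, -0.0018], [0.0568, -0.0125], [0.0528, 0.0126]]
   width 0.04471694504469882 0.043763321856488895
```

The picks in z1 (lug tip corners at (458,155) and (425,430), saddle centre at (585,318)) put the saddle in line with the lug. It has about 44 mm left to go along tool x.

Call:
arm_command --motion '[[[3, 0, 0, 0, 0, 0], [4, 0, 0, 0, 0, 0], [5, 0, 0, 0, 0, 0], [5, 0, 0, 0, 0, 0], [5, 0, 0, 0, 0, 0], [5, 0, 0, 0, 0, 0], [5, 0, 0, 0, 0, 0], [5, 0, 0, 0, 0, 0], [4, 0, 0, 0, 0, 0], [2, 0, 0, 0, 0, 0], [1, 0, 0, 0, 0, 0], [0, 0, 0, 0, 0, 0], [0, 0, 0, 0, 0, 0]]]'

```text
time_s: 13.43
eef_pos: [0.5055, -0.1624, 0.1082]
orientation: [[0.149, 0.989, 0.0], [0.989, -0.149, -0.002], [-0.002, 0.0, -1.0]]
ft_force: [-0.9, -4.8, 2.6]
width: 0.0398
```

```bash
python3 -c "
from st import *
print('dest',(np.array([.4992,-.2026])+.044*np.array([.147,.989])))
a=vision.get_image('scene');b=vision.get_image('top');cv2.imwrite('pics/s4.png',a);cv2.imwrite('pics/t4.png',b)
f=lambda i:cv2.resize(i,None,fx=6,fy=6,interpolation=cv2.INTER_CUBIC)
cv2.imwrite('pics/c12.png',np.clip(f(a[170:270,200:330])*1.5,0,255).astype(np.uint8));cv2.imwrite('pics/c13.png',f(b[155:255,310:440]))
"
```

```text
t 13.4333 p [ 0.5055 -0.1624  0.1082] yawY -8.546306441303244 F [-0.9281 -4.848   2.5575] w 0.03977827588455574 q [-25.3188  10.8212 111.1213  -0.1393  57.9954 -16.6987] zz [ 0.0001 -0.0023 -1.    ] 0.019
dest [ 0.5057 -0.1591]
```

View pics/c12.png

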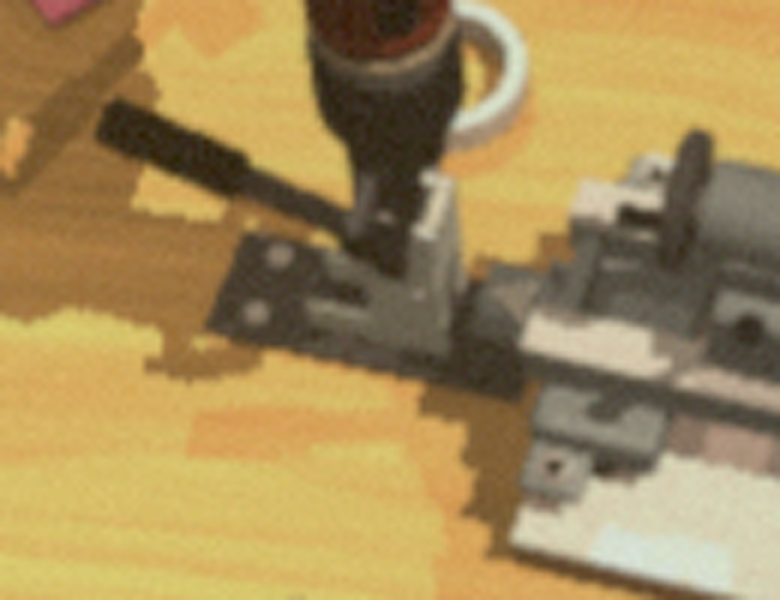

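View pics/c13.png

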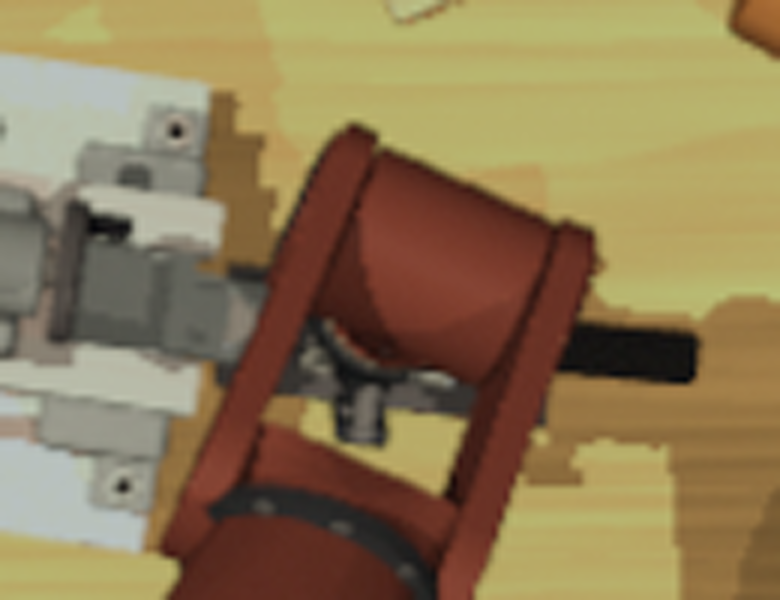

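Call:
arm_command --motion '[[[2, 0, -0.5, 0, 0, 0], [1.5, 0, 0, 0, 0, 0], [0, 0, 0, 0, 0, 0], [0, 0, 0, 0, 0, 0]]]'

```text
time_s: 13.87
eef_pos: [0.5058, -0.1583, 0.1082]
orientation: [[0.148, 0.989, -0.0], [0.989, -0.148, -0.001], [-0.001, -0.0, -1.0]]
ft_force: [-0.3, -5.1, 0.4]
width: 0.0393
```

Call:
arm_command --motion '[[[0, 0, 0, 0, 0, 0], [0, 0, 0, 0, 0, 0], [0, 0, 0, 0, 0, 0], [0, 0, 0, 0, 0, 0], [0, 0, 0, 0, 0, 0], [0, 0, -5, 0, 0, 0], [0, 0, -15, 0, 0, 0], [0, 0, -20, 0, 0, 0], [0, 0, -25, 0, 0, 0], [0, 0, -25, 0, 0, 0], [0, 0, -25, 0, 0, 0], [0, 0, -20, 0, 0, 0], [-30, 0, 0, 0, 0, 0], [-30, 0, 0, 0, 0, 0], [-30, 0, 0, 0, 0, 0], [-30, 0, 0, 0, 0, 0], [-10, 0, 0, 0, 0, 0], [0, 0, 0, 0, 0, 0]]]' --fingers 85

```text
time_s: 15.37
eef_pos: [0.4863, -0.2879, 0.2437]
orientation: [[0.151, 0.989, 0.0], [0.989, -0.151, -0.001], [-0.0, 0.0, -1.0]]
ft_force: [-0.3, 0.5, -1.1]
width: 0.0851
```

Call:
arm_command --motion '[[[-40, 0, 0, 0, 0, 0], [-40, 0, 0, 0, 0, 0], [-40, 0, 0, 0, 0, 0], [0, 0, 0, 0, 0, 0], [0, 0, 0, 0, 0, 0], [0, 0, 0, 0, 0, 0]]]' --fingers 0

```text
time_s: 15.87
eef_pos: [0.4692, -0.4029, 0.243]
orientation: [[0.148, 0.989, -0.0], [0.989, -0.148, 0.002], [0.002, -0.001, -1.0]]
ft_force: [-0.0, -0.1, -0.6]
width: 0.0114
```

```bash
python3 -c "
from st import *
a=vision.get_image('scene');b=vision.get_image('top');cv2.imwrite('pics/s5.png',a);cv2.imwrite('pics/t5.png',b)
f=lambda i:cv2.resize(i,None,fx=7,fy=7,interpolation=cv2.INTER_CUBIC)
cv2.imwrite('pics/c14.png',np.clip(f(a[180:260,205:315])*1.5,0,255).astype(np.uint8));cv2.imwrite('pics/c15.png',f(b[165:245,325:435]))
"
```

```text
t 15.8667 p [ 0.4692 -0.4029  0.243 ] yawY -8.48413667903805 F [-0.0342 -0.1437 -0.6021] w 0.011423042142459714 q [-47.1818  12.0427  93.7038   0.0748  74.3535 -38.7179] zz [-0.0003  0.0021 -1.    ] 0.019
```

View pics/c14.png

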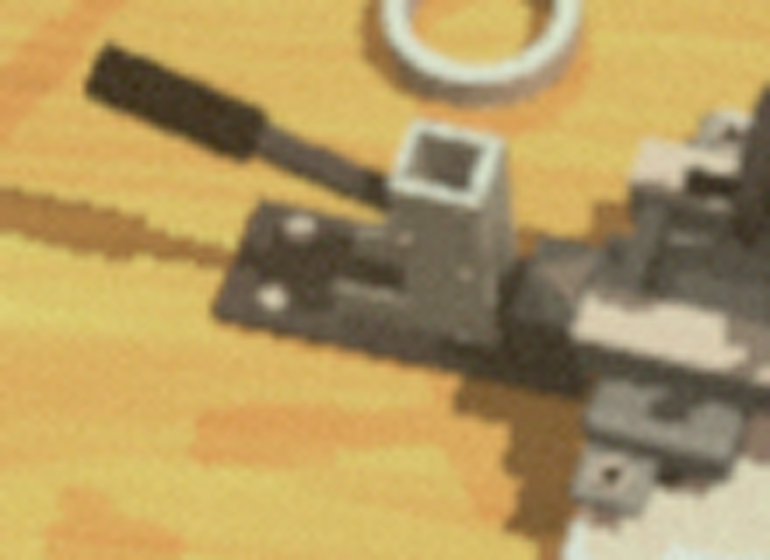

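View pics/c15.png

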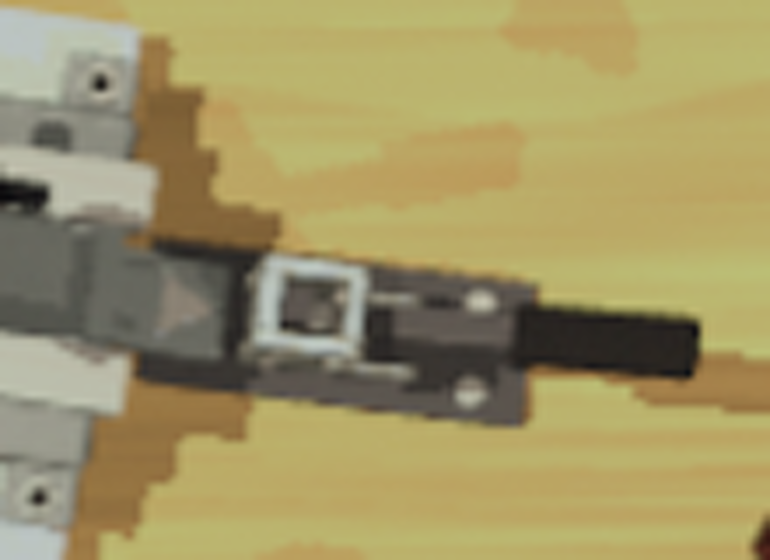

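```bash
cat > jf.py <<'E'
from st import *
M=np.array([[52,0,30],[22,20,128],[22,-20,128],[-22,20,128],[-22,-20,128],[68,35,8],[68,-35,8],[-117,35,8],[-117,-35,8]])/1e3
def jack(T,S,x0):
    def res(p,show=False):
        P=M@rz(p[2]).T+[p[0],p[1],0]; r=[]
        for n,Q in(('top',T),('scene',S)):
            q=proj(n,P)
            for a in Q:
                d=a-q; i=np.argmin((d**2).sum(1)); r.append(d[i])
                if show: print(n,i,d[i].round(2))
        return np.array(r).ravel()
    f=least_squares(res,x0,loss='soft_l1');print(f.x,np.degrees(f.x[2]));res(f.x,True);return f.x
E
python3 - <<'E'
from jf import *
T=px([[262,255],[370,265],[360,358],[252,345],[538,285],[525,427],[135,380]],325,165,7)
S=px([[410,122],[503,138],[485,207],[390,190],[262,203],[215,318],[580,395]],205,180,7)
p=jack(T,S,[.5058,-.1583,1.42]);J=rz(p[2]);c=np.r_[p[:2],0]
print('saddle',c+J@[.052,0,.03],'grip',c+J@[-.131,0,.051])
q=onz('top',px([[233,262],[218,358]],325,165,7),.0495);m=q.mean(0);print('lug tip',q,'lift(top only)',m+.018*J[:,0])
st=c+J@[.052,0,.03];print('tip in saddle frame',(q-st)@J)
print('housing top from top only',onz('top',px([[262,255],[370,265],[360,358],[252,345]],325,165,7),.128).mean(0))
print('move',tool([*(c+J@[-.131,0,0])[:2],.17]))
E
```

```text
t 15.9667 p [ 0.4695 -0.4024  0.2431] yawY -8.401751365752819 F [-0.9109  0.9043  0.3918] w 0.00010303009311257311 q [-47.1234  12.0002  93.7352   0.0461  74.3312 -38.7341] zz [-0.0002  0.0014 -1.    ] 0.019
[ 0.5055 -0.158   1.4439] 82.73136051789314
top 2 [ 0.15 -0.05]
top 4 [ 1.25 -0.25]
top 3 [1.17 0.04]
top 1 [ 0.11 -0.18]
top 8 [0.58 0.44]
top 7 [ 0.8 -0.2]
top 5 [ 0.62 -0.58]
scene 3 [0.21 0.42]
scene 1 [0.15 0.01]
scene 2 [ 1.19 -0.34]
scene 4 [1.15 0.02]
scene 7 [1.28 0.35]
scene 8 [ 1.29 -0.01]
scene 6 [ 0.16 -0.4 ]
saddle [ 0.5121 -0.1065  0.03  ] grip [ 0.4889 -0.288   0.051 ]
lug tip [[ 0.5328 -0.1326  0.0495]
 [ 0.4885 -0.1248  0.0495]] lift(top only) [ 0.513  -0.1108  0.0495]
tip in saddle frame [[-0.0233 -0.0239  0.0195]
 [-0.0211  0.021   0.0195]]
housing top from top only [ 0.5058 -0.1601  0.128 ]
move [115.9382   2.5696  73.2765]
```

Call:
arm_command --motion '[[[29, 0.6, 0, 0, 0, 0], [29, 0.7, 0, 0, 0, 0], [29, 0.6, 0, 0, 0, 0], [29, 0.7, 0, 0, 0, 0], [0, 0, 20, 0, 0, 0], [0, 0, 25, 0, 0, 0], [0, 0, 28, 0, 0, 0], [0, 0, 0, 0, 0, 0]]]'

```text
time_s: 16.63
eef_pos: [0.4854, -0.2853, 0.1645]
orientation: [[0.145, 0.989, -0.009], [0.989, -0.145, 0.007], [0.006, -0.01, -1.0]]
ft_force: [-1.0, 0.7, -1.7]
width: 0.0
```

Call:
arm_command --motion '[[[0, 0, 10, 0, 0, 0], [0, 0, 10, 0, 0, 0], [0, 0, 10, 0, 0, 0], [0, 0, 10, 0, 0, 0], [0, 0, 10, 0, 0, 0], [0, 0, 10, 0, 0, 0], [0, 0, 10, 0, 0, 0], [0, 0, 0, 0, 0, 0]]]'

```text
time_s: 17.3
eef_pos: [0.4879, -0.2899, 0.0982]
orientation: [[0.149, 0.989, -0.002], [0.989, -0.149, 0.001], [0.001, -0.002, -1.0]]
ft_force: [1.5, -1.9, 2.7]
width: -0.0002
```

Call:
arm_command --motion '[[[0, 0, 10, 0, 0, 0], [0, 0, 10, 0, 0, 0], [0, 0, 6, 0, 0, 0], [0, 0, 3, 0, 0, 0], [0, 0, 0, 0, 0, 0], [0, 0, 0, 0, 0, 0]]]'

```text
time_s: 17.8
eef_pos: [0.4893, -0.2895, 0.0726]
orientation: [[0.148, 0.989, 0.0], [0.989, -0.148, 0.002], [0.002, 0.0, -1.0]]
ft_force: [-0.2, 2.7, 10.7]
width: 0.0002
```

```bash
python3 -c "
from st import *
a=vision.get_image('scene');b=vision.get_image('top');cv2.imwrite('pics/s6.png',a);cv2.imwrite('pics/t6.png',b)
f=lambda i:cv2.resize(i,None,fx=7,fy=7,interpolation=cv2.INTER_CUBIC)
cv2.imwrite('pics/c16.png',np.clip(f(a[180:260,205:315])*1.5,0,255).astype(np.uint8));cv2.imwrite('pics/c17.png',f(b[165:245,325:435]))
"
```

```text
t 17.8 p [ 0.4893 -0.2895  0.0726] yawY -8.52733111717066 F [-0.2274  2.6941 10.7003] w 0.00017854514455557162 q [-37.7301  18.0917 106.658    0.1224  55.2969 -29.2725] zz [ 0.0004  0.0019 -1.    ] 0.019
```

View pics/c16.png

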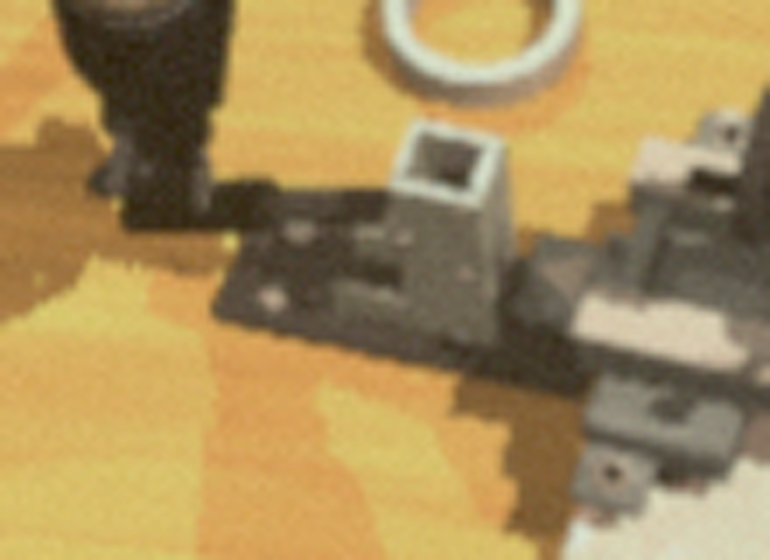

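Call:
arm_command --motion '[[[0, 0, 2, 0, 0, 0], [0, 0, 0, 0, 0, 0], [0, 0, 0, 0, 0, 0]]]'

```text
time_s: 18.15
eef_pos: [0.4895, -0.2896, 0.072]
orientation: [[0.148, 0.989, 0.0], [0.989, -0.148, 0.002], [0.002, -0.0, -1.0]]
ft_force: [-4.2, 4.8, 16.4]
width: 0.0002
```

Call:
arm_command --motion '[[[0, 0, -16, 0, 0, 0], [0, 0, -16, 0, 0, 0], [0, 0, -16, 0, 0, 0], [0, 0, -16, 0, 0, 0], [0, 0, -16, 0, 0, 0], [0, 0, -16, 0, 0, 0], [0, 0, 0, 0, 0, 0], [0, 0, 0, 0, 0, 0], [0, 0, 0, 0, 0, 0], [0, 0, 0, 0, 0, 0], [0, 0, 0, 0, 0, 0]]]'

```text
time_s: 19.07
eef_pos: [0.4877, -0.2894, 0.1635]
orientation: [[0.148, 0.989, -0.002], [0.989, -0.148, 0.002], [0.002, -0.003, -1.0]]
ft_force: [-0.0, 0.3, 0.6]
width: 0.0
```

Call:
arm_command --motion '[[[0, 0, 10, 0, 0, 0], [0, 0, 10, 0, 0, 0], [0, 0, 10, 0, 0, 0], [0, 0, 10, 0, 0, 0], [0, 0, 10, 0, 0, 0], [0, 0, 10, 0, 0, 0], [0, 0, 10, 0, 0, 0], [0, 0, 10, 0, 0, 0], [0, 0, 8, 0, 0, 0], [0, 0, 4, 0, 0, 0], [0, 0, 2, 0, 0, 0], [0, 0, 2, 0, 0, 0], [0, 0, 0, 0, 0, 0], [0, 0, 0, 0, 0, 0]]]'

```text
time_s: 20.23
eef_pos: [0.4895, -0.2896, 0.0718]
orientation: [[0.148, 0.989, 0.0], [0.989, -0.148, 0.002], [0.002, -0.0, -1.0]]
ft_force: [-4.3, 5.7, 19.7]
width: 0.0001
```

```bash
python3 -c "
from st import *
a=vision.get_image('scene');b=vision.get_image('top');cv2.imwrite('pics/s7.png',a);cv2.imwrite('pics/t7.png',b)
f=lambda i:cv2.resize(i,None,fx=7,fy=7,interpolation=cv2.INTER_CUBIC)
cv2.imwrite('pics/c18.png',np.clip(f(a[180:260,205:315])*1.5,0,255).astype(np.uint8));cv2.imwrite('pics/c19.png',f(b[165:245,325:435]))
"
```

```text
t 20.2333 p [ 0.4895 -0.2896  0.0718] yawY -8.52995187952668 F [-4.2686  5.6688 19.6721] w 8.419536223285908e-05 q [-37.732   18.2033 106.621    0.1326  55.2493 -29.2777] zz [ 0.0001  0.0023 -1.    ] 0.019
```

View pics/c18.png

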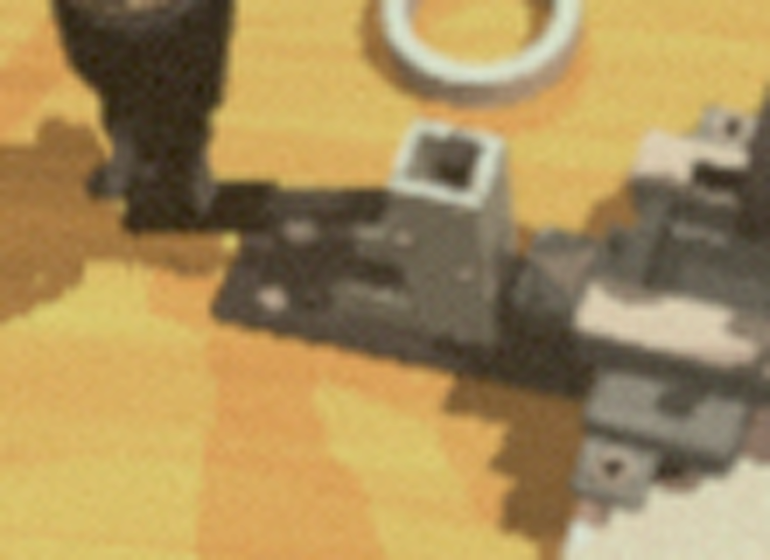

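View pics/c19.png

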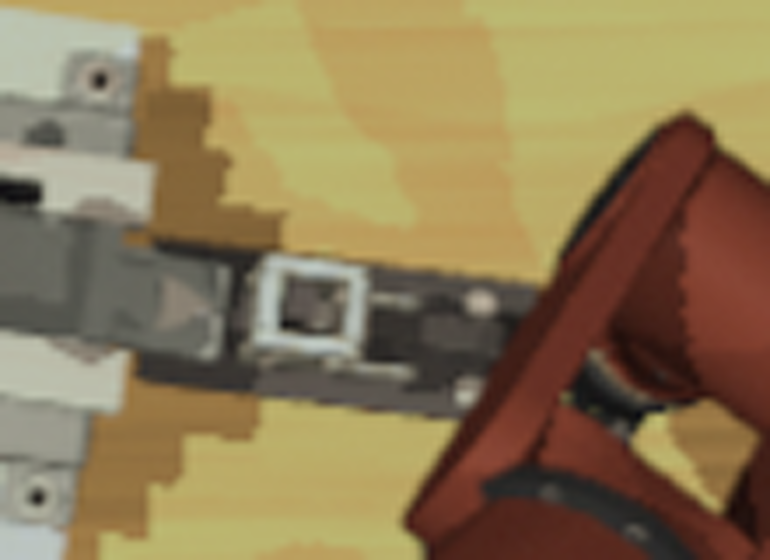

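c18 shows the lug starting to rise (tip edge from about (540,240) to (540,232)), and the jack has not moved. Now strokes 3 and 4.

Call:
arm_command --motion '[[[0, 0, -16, 0, 0, 0], [0, 0, -16, 0, 0, 0], [0, 0, -16, 0, 0, 0], [0, 0, -16, 0, 0, 0], [0, 0, -16, 0, 0, 0], [0, 0, -16, 0, 0, 0], [0, 0, 0, 0, 0, 0], [0, 0, 0, 0, 0, 0], [0, 0, 0, 0, 0, 0], [0, 0, 0, 0, 0, 0], [0, 0, 0, 0, 0, 0]]]'

```text
time_s: 21.25
eef_pos: [0.4877, -0.2895, 0.1634]
orientation: [[0.148, 0.989, -0.003], [0.989, -0.148, 0.002], [0.002, -0.003, -1.0]]
ft_force: [0.7, 0.9, -0.1]
width: -0.0002
```

Call:
arm_command --motion '[[[0, 0, 10, 0, 0, 0], [0, 0, 10, 0, 0, 0], [0, 0, 10, 0, 0, 0], [0, 0, 10, 0, 0, 0], [0, 0, 10, 0, 0, 0], [0, 0, 10, 0, 0, 0], [0, 0, 10, 0, 0, 0], [0, 0, 10, 0, 0, 0], [0, 0, 8, 0, 0, 0], [0, 0, 4, 0, 0, 0], [0, 0, 2, 0, 0, 0], [0, 0, 2, 0, 0, 0], [0, 0, 0, 0, 0, 0], [0, 0, 0, 0, 0, 0]]]'

```text
time_s: 22.42
eef_pos: [0.4897, -0.2897, 0.0718]
orientation: [[0.148, 0.989, 0.001], [0.989, -0.148, 0.002], [0.002, 0.0, -1.0]]
ft_force: [-4.3, 5.2, 18.7]
width: 0.0
```

```bash
python3 -c "
from st import *
a=vision.get_image('scene');cv2.imwrite('pics/s8.png',a);b=vision.get_image('top');cv2.imwrite('pics/t8.png',b)
f=lambda i:cv2.resize(i,None,fx=7,fy=7,interpolation=cv2.INTER_CUBIC)
cv2.imwrite('pics/c20.png',np.clip(f(a[180:260,205:315])*1.5,0,255).astype(np.uint8))
"
```

```text
t 22.4167 p [ 0.4897 -0.2897  0.0718] yawY -8.52943818699847 F [-4.2787  5.1982 18.6954] w 2.2590080698019694e-05 q [-37.7295  18.2068 106.6189   0.1355  55.2137 -29.2775] zz [ 0.0006  0.002  -1.    ] 0.019
```

View pics/c20.png

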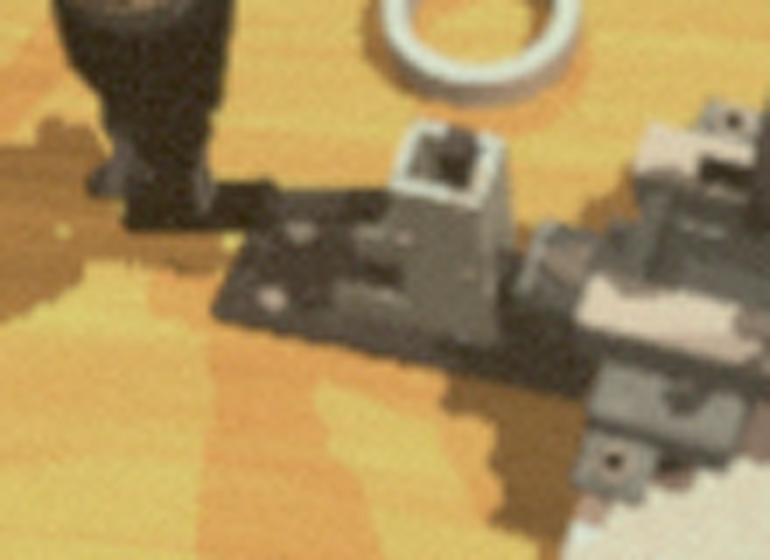

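The lug is higher again and the jack base is still steady. Now stroke 4, held down.

Call:
arm_command --motion '[[[0, 0, -16, 0, 0, 0], [0, 0, -16, 0, 0, 0], [0, 0, -16, 0, 0, 0], [0, 0, -16, 0, 0, 0], [0, 0, -16, 0, 0, 0], [0, 0, -16, 0, 0, 0], [0, 0, 0, 0, 0, 0], [0, 0, 0, 0, 0, 0], [0, 0, 0, 0, 0, 0], [0, 0, 0, 0, 0, 0], [0, 0, 0, 0, 0, 0]]]'

```text
time_s: 23.43
eef_pos: [0.4877, -0.2895, 0.1634]
orientation: [[0.148, 0.989, -0.003], [0.989, -0.148, 0.002], [0.002, -0.003, -1.0]]
ft_force: [-0.1, -0.1, -0.2]
width: 0.0001
```

Call:
arm_command --motion '[[[0, 0, 10, 0, 0, 0], [0, 0, 10, 0, 0, 0], [0, 0, 10, 0, 0, 0], [0, 0, 10, 0, 0, 0], [0, 0, 10, 0, 0, 0], [0, 0, 10, 0, 0, 0], [0, 0, 10, 0, 0, 0], [0, 0, 10, 0, 0, 0], [0, 0, 8, 0, 0, 0], [0, 0, 4, 0, 0, 0], [0, 0, 2, 0, 0, 0], [0, 0, 2, 0, 0, 0], [0, 0, 0, 0, 0, 0], [0, 0, 0, 0, 0, 0]]]'

```text
time_s: 24.6
eef_pos: [0.4897, -0.2896, 0.0717]
orientation: [[0.148, 0.989, 0.001], [0.989, -0.148, 0.002], [0.002, 0.0, -1.0]]
ft_force: [-3.6, 5.3, 18.6]
width: 0.0
```

```bash
python3 -c "
from st import *
a=vision.get_image('scene');cv2.imwrite('pics/s9.png',a);b=vision.get_image('top');cv2.imwrite('pics/t9.png',b)
f=lambda i:cv2.resize(i,None,fx=7,fy=7,interpolation=cv2.INTER_CUBIC)
cv2.imwrite('pics/c22.png',np.clip(f(a[180:260,205:315])*1.5,0,255).astype(np.uint8));cv2.imwrite('pics/c23.png',f(b[165:245,325:435]))
"
```

```text
t 24.6 p [ 0.4897 -0.2896  0.0717] yawY -8.53357351752755 F [-3.6406  5.2545 18.614 ] w 1.3004494177826748e-05 q [-37.7297  18.209  106.6204   0.1381  55.215  -29.275 ] zz [ 0.0006  0.002  -1.    ] 0.019
```

View pics/c22.png

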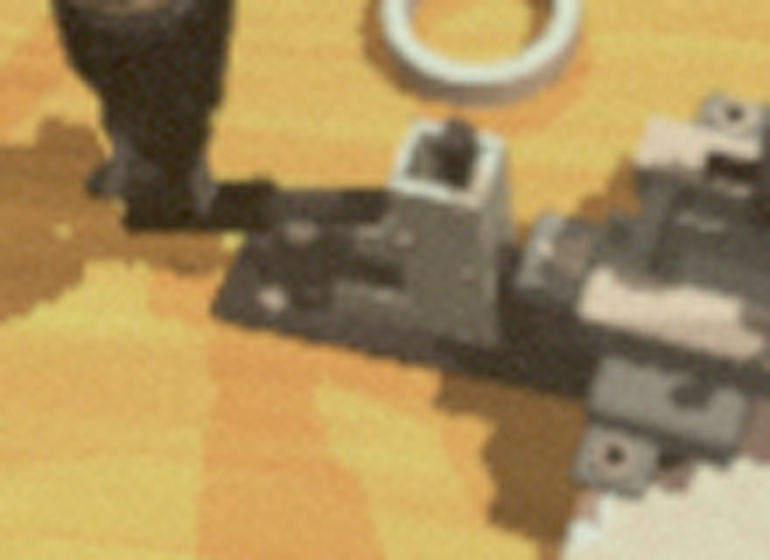

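View pics/c23.png

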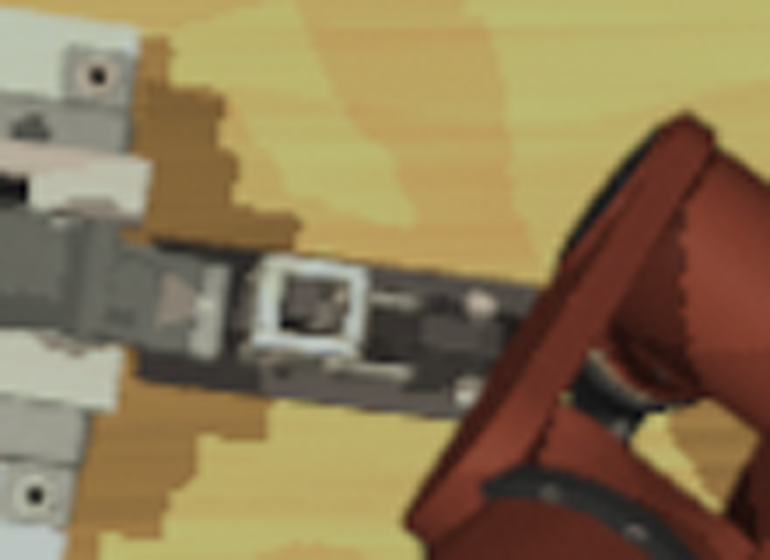

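View pics/s9.png

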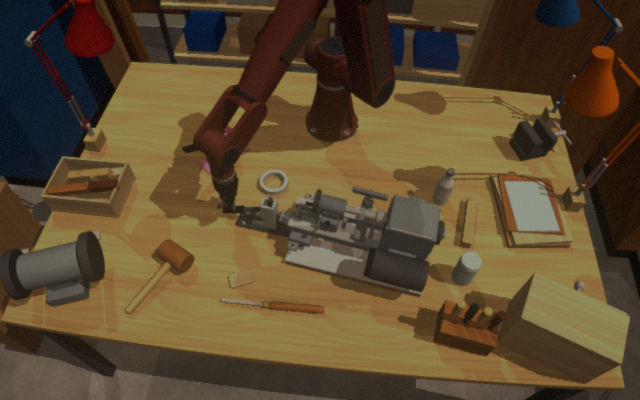

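Run:
```python
from st import *
for P in([.575,-.09,.045],[.53,-.13,.05]):
    P=np.array(P); print(proj('scene',P), proj('scene',P+[0,0,.02])-proj('scene',P), proj('top',P+[0,0,.02])-proj('top',P))
# track with template matching (subpixel) of tail foot bolt & lug
a=cv2.imread('pics/s5.png');b=cv2.imread('pics/s9.png')
def track(a,b,u,v,w=7):
    p,st,e=cv2.calcOpticalFlowPyrLK(cv2.cvtColor(a,7-1),cv2.cvtColor(b,6),np.array([[[u,v]]],np.float32),None,winSize=(2*w+1,2*w+1),maxLevel=2); return (p.ravel()-[u,v]),e.ravel()
print('bolt near',track(a,b,205+613/7,180+475/7)); print('bolt far',track(a,b,205+725/7,180+128/7)); print('lug',track(a,b,205+570/7,180+265/7)); print('lid',track(a,b,411,215,20)); print('jack',track(a,b,205+445/7,180+165/7,10))
a=cv2.imread('pics/s1.png')
```

```text
t 24.7 p [ 0.4897 -0.2896  0.0717] yawY -8.527507217395677 F [-3.9533  6.0635 19.1598] w -0.0002349085451656169 q [-37.7265  18.2016 106.6274   0.1366  55.2031 -29.277 ] zz [ 0.0008  0.0019 -1.    ] 0.019
[[287.1873 237.6301]] [[-0.2643 -3.2405]] [[ 0.2814 -0.7745]]
[[276.8614 223.7275]] [[-0.3735 -3.3449]] [[ 0.4625 -0.5892]]
bolt near (array([ 0.7102, -2.4293]), array([8.9868], dtype=float32))
bolt far (array([ 2.9934, -2.4269]), array([4.6606], dtype=float32))
lug (array([-0.0675, -2.7072]), array([9.7507], dtype=float32))
lid (array([ 1.1797, -0.0239]), array([3.1054], dtype=float32))
jack (array([-0.0624, -0.0841]), array([6.6949], dtype=float32))
```

Run:
```python
from h import *
a=cv2.imread('pics/top0.png');b=cv2.imread('pics/t9.png');c=cv2.imread('pics/s9.png')
f=lambda i:cv2.resize(i,(390,290),interpolation=cv2.INTER_CUBIC)
x=np.vstack([np.hstack([f(a[250:340,390:500]),f(b[250:340,390:500])]),np.hstack([f(c[180:260,370:460]),f(b[130:230,180:300])])])
cv2.imwrite('pics/c24.png',np.clip(x*1.3,0,255).astype(np.uint8))
```

```text
(no output)
```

View pics/c24.png

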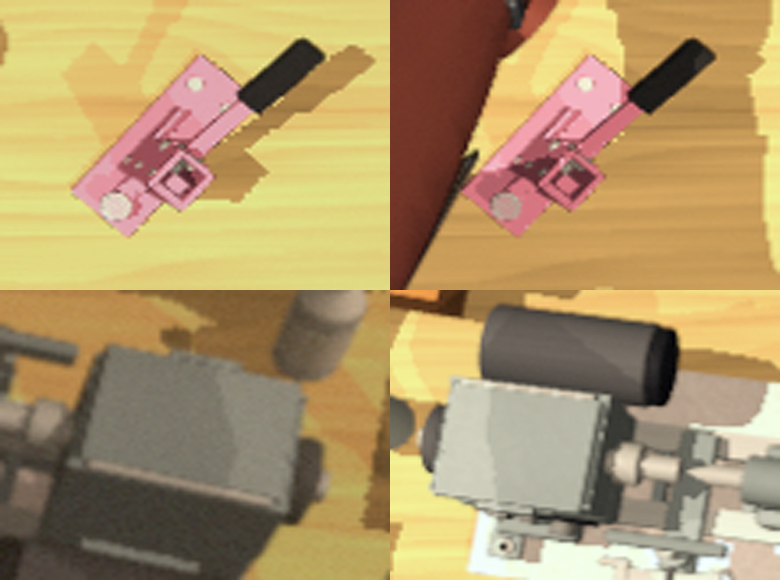

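c24 shows the pink jack where it was at the start and the lid shut. The tail foot is up about 15 mm and the handle is held on its stop at about 19 N, so I'm handing in.

```bash
python3 -c "
from st import *
print(bot.sign_off())"
```

```text
t 24.7 p [ 0.4897 -0.2896  0.0717] yawY -8.527507217395677 F [-3.9533  6.0635 19.1598] w -0.0002349085451656169 q [-37.7265  18.2016 106.6274   0.1366  55.2031 -29.277 ] zz [ 0.0008  0.0019 -1.    ] 0.019
the job is handed in; nothing more can be done
None
```

The job is done and handed in at 24.7 s: the tail foot is up about 15 mm on the jack, and the hand is still holding the handle fully down.

- **Belt cover:** I pressed it shut first. The force built to about 8.5 N and then dropped to about zero as the catch snapped. The last pictures still show the lid flat.
- **Jack:** I used the grey one and slid it under the lift lug. I then gave it four full strokes and held the fourth against its stop at about 19 N.
- **Last checks:** The foot's lift was measured from image tracking and agrees with the 14 to 19 mm I calculated. The jack did not shift while pumping. The pink jack is where it was. The full scene view showed nothing else displaced, though I only judged that by eye.
- **Disagreements:** The two cameras differed by a few mm. My best estimate is that the saddle sits 2 to 3 mm too far in towards the lathe and about 1.5 mm off sideways, and I did not correct it. One tracked point, the far tail-foot bolt, appeared to move 3 px sideways. I put that down to poor tracking and did not check it further.

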